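# Load the sample changer

### The job

Load the sample changer for the next run: slide its lock fully to the unlocked end, then swing the sampling arm fully aside, and stand every loose jar from the bench upright in an empty pocket of the block, one to a pocket. Then swing the arm fully home over the block again and, last of all, slide the lock fully back to the locked end. Leave the jars that are already in the block, and everything else on the bench, as they are.

Things in the scene. Friction and masses are not known exactly. Their poses are not given: they have to be found in the camera images.
- changer: fixed sample changer, turned up to 0.25 rad: on a white base an aluminium block 128 (x) by 190 (y) mm, top 45 mm above the bench, with 2 rows of 4 pockets. Origin on the bench under the block's middle; x points away from the robot to a white drive housing (x 100 to 162 mm, 120 mm wide, 106 mm tall with its collar) that carries the sampling arm; y left to the lock slide; z up
- pocket0 (a point): centre of the floor of the near right pocket. All eight pockets are 37 mm square (along the changer's x and y), 18 mm deep, floor 27 mm above the bench, centres at x = -32 and 32 mm and y = -69, -23, 23 and 69 mm from the changer's origin; this one at (-32, -69)
- pocket7 (a point): the same for the pocket at the far left corner, at (32, 69) mm
- boom (a joint): sampling arm, turning about an upright axis on the drive housing: rad, 0 = home at its stop over the middle of the sample block (pointing along the changer's -x), 1.5 = swung fully aside at its other stop (pointing along the changer's +y, to the left); growing = clockwise seen from above; stays where it is left, about 0.1 N m to turn
- boom_knob (a point): centre of the top of the upright bare steel knob on the arm's free end, 16 mm across, standing 42 mm tall on the arm, its top 165 mm above the bench and 135 mm from the arm's axis. The arm is 32 mm wide, its bar lies 107 to 123 mm above the bench, and the sampling head hangs under it down to 89 mm
- boom_hinge (a point): point on the arm's upright turning axis, 107 mm above the bench
- lock (a joint): lock slide on a short track left of the sample block: m, 0 = locked (end stop nearest the robot), 0.05 = unlocked (far end stop); slides along the changer's x, about 1.5 N, stays where it is left
- lock_grip (a point): centre of the top of the slide's upright bare steel grip: 13 mm thick along the slide, 26 mm across it, 30 mm tall, top 72 mm above the bench; it moves with the slide
- jar1: one of four to six loose jars standing on the bench (absent ones read None): squat sample jar, an upright plain cylinder 32 mm across and 40 mm tall in all (25 mm of amber glass body, white screw cap of the same width on top), about 45 g, weight low in its base; origin at the centre of its underside, z up its axis
- jar2: one of four to six loose jars standing on the bench (absent ones read None): squat sample jar, an upright plain cylinder 32 mm across and 40 mm tall in all (25 mm of amber glass body, white screw cap of the same width on top), about 45 g, weight low in its base; origin at the centre of its underside, z up its axis
- jar3: one of four to six loose jars standing on the bench (absent ones read None): squat sample jar, an upright plain cylinder 32 mm across and 40 mm tall in all (25 mm of amber glass body, white screw cap of the same width on top), about 45 g, weight low in its base; origin at the centre of its underside, z up its axis
- jar4: one of four to six loose jars standing on the bench (absent ones read None): squat sample jar, an upright plain cylinder 32 mm across and 40 mm tall in all (25 mm of amber glass body, white screw cap of the same width on top), about 45 g, weight low in its base; origin at the centre of its underside, z up its axis
- jar5: one of four to six loose jars standing on the bench (absent ones read None): squat sample jar, an upright plain cylinder 32 mm across and 40 mm tall in all (25 mm of amber glass body, white screw cap of the same width on top), about 45 g, weight low in its base; origin at the centre of its underside, z up its axis
- jar6: one of four to six loose jars standing on the bench (absent ones read None): squat sample jar, an upright plain cylinder 32 mm across and 40 mm tall in all (25 mm of amber glass body, white screw cap of the same width on top), about 45 g, weight low in its base; origin at the centre of its underside, z up its axis
- std1: jar that may already stand in a pocket of the changer from the start (one or both are there, an absent one reads None), looking the same as the others: squat sample jar, an upright plain cylinder 32 mm across and 40 mm tall in all (25 mm of amber glass body, white screw cap of the same width on top), about 45 g, weight low in its base; origin at the centre of its underside, z up its axis
- std2: jar that may already stand in a pocket of the changer from the start (one or both are there, an absent one reads None), looking the same as the others: squat sample jar, an upright plain cylinder 32 mm across and 40 mm tall in all (25 mm of amber glass body, white screw cap of the same width on top), about 45 g, weight low in its base; origin at the centre of its underside, z up its axis
- dish: covered glass dish 56 mm across, 15 mm tall, lying among the jars; origin at the centre of its underside
- tipbox: blue pipette-tip box 75 by 110 by 50 mm behind the jars; origin at the centre of its underside
- bottle: amber solvent bottle 70 mm across, 140 mm tall; origin at the centre of its underside
- mouse: grey computer mouse 95 by 58 by 26 mm at the left; origin at the centre of its underside
- beaker: glass beaker 70 mm across, 85 mm tall at the left; origin at the centre of its underside

How it is judged:
On the way, in this order (a step that is already met when the one before it is completed fails the run):
1. the lock is slid to its unlocked end, with the arm still over the block (value of joint lock above 0.046 m and value of joint boom below 0.7 rad), for 0.2 s.
2. the arm is swung fully aside, the lock unlocked (value of joint boom above 1.35 rad and value of joint lock above 0.046 m), for 0.2 s.
3. every loose jar stands in a pocket, with the arm aside and the lock unlocked (all of step 2 and x of jar1 in the frame of changer between -0.056 and 0.056 m and y of jar1 in the frame of changer between -0.092 and 0.092 m and z of each of jar1, jar2, jar3, jar4, jar5, jar6 in the frame of changer below 0.031 m and angle between each of jar1, jar2, jar3, jar4, jar5, jar6's own z axis and vertical below 0.12 rad and linear speed of each of jar1, jar2, jar3, jar4, jar5, jar6 below 0.03 m/s and x of jar2 in the frame of changer between -0.056 and 0.056 m and y of jar2 in the frame of changer between -0.092 and 0.092 m and x of jar3 in the frame of changer between -0.056 and 0.056 m and y of jar3 in the frame of changer between -0.092 and 0.092 m and x of jar4 in the frame of changer between -0.056 and 0.056 m and y of jar4 in the frame of changer between -0.092 and 0.092 m and x of jar5 in the frame of changer between -0.056 and 0.056 m and y of jar5 in the frame of changer between -0.092 and 0.092 m and x of jar6 in the frame of changer between -0.056 and 0.056 m and y of jar6 in the frame of changer between -0.092 and 0.092 m), for 0.3 s.
4. the arm is back home over the block, the lock still unlocked (value of joint boom below 0.1 rad and value of joint lock above 0.046 m), for 0.2 s.
5. the lock is slid back to its locked end, the arm home (value of joint lock below 0.004 m and value of joint boom below 0.1 rad), for 0.2 s.
At the end, for the whole second after the job is handed in: every jar on the scene stands upright (within 0.12 rad) and at rest on the floor of a pocket (within 4 mm), the arm is within 0.1 rad of its home stop and the lock within 4 mm of its locked end (all of step 5 and x of jar1 in the frame of changer between -0.056 and 0.056 m and y of jar1 in the frame of changer between -0.092 and 0.092 m and z of each of jar1, jar2, jar3, jar4, jar5, jar6, std1, std2 in the frame of changer below 0.031 m and angle between each of jar1, jar2, jar3, jar4, jar5, jar6, std1, std2's own z axis and vertical below 0.12 rad and linear speed of each of jar1, jar2, jar3, jar4, jar5, jar6, std1, std2 below 0.03 m/s and x of jar2 in the frame of changer between -0.056 and 0.056 m and y of jar2 in the frame of changer between -0.092 and 0.092 m and x of jar3 in the frame of changer between -0.056 and 0.056 m and y of jar3 in the frame of changer between -0.092 and 0.092 m and x of jar4 in the frame of changer between -0.056 and 0.056 m and y of jar4 in the frame of changer between -0.092 and 0.092 m and x of jar5 in the frame of changer between -0.056 and 0.056 m and y of jar5 in the frame of changer between -0.092 and 0.092 m and x of jar6 in the frame of changer between -0.056 and 0.056 m and y of jar6 in the frame of changer between -0.092 and 0.092 m and x of std1 in the frame of changer between -0.056 and 0.056 m and y of std1 in the frame of changer between -0.092 and 0.092 m and x of std2 in the frame of changer between -0.056 and 0.056 m and y of std2 in the frame of changer between -0.092 and 0.092 m); the robot touches nothing.
It fails at once if a jar that was already in the block is moved more than 2 cm (distance of any of std1, std2 from where it was at the start of the episode above 0.02 m).
It fails at once if the dish, tip box, bottle, mouse or beaker is moved more than 5 cm (distance of any of dish, tipbox, bottle, mouse, beaker from where it was at the start of the episode above 0.05 m).
Of jar1, jar2, jar3, jar4, jar5, jar6 only 4 to 6 are there at a start; the rules pass over those that are not, and their reading is None.
Of std1, std2 only 1 to 2 are there at a start; the rules pass over those that are not, and their reading is None.
At some moment in a run one of jar1, jar2, jar3, jar4, jar5, jar6 may be knocked a few centimetres aside while the robot is not near it.
It also fails if it takes over 208 s, if anything falls off the work surface, if the arm or the gripper's body presses on something with over 40 N, if the wrist force passes 120 N, or if a joint passes its speed limit or range.

### The arm

A 6-joint arm with a two-finger parallel gripper is mounted at the origin on the work surface. World frame = base frame: x ahead of the robot, y to its left, z up, the work surface at z = 0. Lengths are in m, angles in rad, forces in N, time in s.
With the tool pointing down it reaches from about 0.35 to 0.975 m from the base axis. Payload 17.4 kg.
Tool frame: the origin (TCP) lies where the fingers leave the gripper's body, on its centre line; the fingertips stand 73 mm ahead of it and the grasp point (between the pads) lies 54 mm ahead of it; z points along the fingers, y is the line along which they close (so a half turn about z gives the same grasp; the last joint's range is limited). The gripper opens to 85 mm and grips with 20 to 120 N. Pads are 22 mm wide; open, the fingers measure 114 mm over their backs; the gripper's body (76 mm by 85 mm) begins 54 mm behind the grasp point. The pads swing forward as they close: fully open they stand 13 mm farther back than shut.
Start: joints at [-1.183, 0.116, 1.442, -0, 1.584, -0.038], TCP at [0.279, -0.615, 0.304] pointing down, gripper open.
Joint ranges: [-2.83, 2.83], [-0.83, 2.19], [0.07, 2.5], [-1.14, 4.28], [0.01, 3], [-2.97, 2.97]. Speed limits (rad/s): [1.89, 1.89, 2.22, 3.14, 3.14, 3.14].

### API

Orientations are given as a unit quaternion [x, y, z, w].
In Python, from bench import status, imaging, manip gives the robot as it stands.
- The arm moves only by the tool carry_out, never from a script. Its argument "moves" is a list of rows, each a list of 3 entries, a list of its own where there are three numbers: the shift along the tool's x, y, z in m, then the turn, a rotation vector about the tool's x, y, z in rad, then the opening, from 0 (shut) to 1 (fully open). A call has 1 to 12 rows; each row shifts and turns the commanded pose from where the row before left it, along the tool's axes as they then stand; what a row does not reach is not made up. A row lasts 1/12 s, in which the tool goes at most 41.7 mm and 7.16 degrees, less where a joint would pass 70% of its speed; a pose out of reach is approached as far as the arm can. A call with a gripper value outside its range is refused whole. The fingers move at their own pace and stop on an object; "squeeze" is the grip in N (left out, the last holds). Time passes only in rows, so rows that do not move let the fingers close. It gives the time, the measured TCP pose, the force, the opening and the grip force at its end, in the units of the state.
- status.observe(): the state, without advancing time (a new reading comes with each control period).
- imaging.capture(name): name is "side" or "top" or "wrist"; returns (picture, depth): 384x512x3 uint8, red, green, blue; 384x512 float32, m along the optical axis (not along the pixel's ray), 0 where there is no reading.
- imaging.calibration(name): a dict with "mtx" (3x3 intrinsics, pixels), "T" (4x4, takes a point from camera to world coordinates). Camera axes: x right, y down, z forward; pixel columns grow to the right and rows downward; lengths in m; the calibration is good to about 2 mm. A picture is of the moment at which its call begins: read the wrist's pose just before it. calibration takes no time and is no camera call; for the wrist camera it gives the pose at the moment of the call.
- manip.job_done(): hands the job in; it is judged then, once.
Trained networks look in the newest picture that a camera, given by its name, has taken for a name from the list of things; names that differ only in an ending like _2 or _b are one class to them, and where a whole thing is asked for, a point or a joint stands for the part that bears it (a point fixed in the world has none). Each returns a list of dicts, best first, with "confidence" (0 to 1); they miss things now and then, are a little off and sometimes report something else, mostly with a low value. They report only what shows in the picture. A call takes as long as a camera call.
- imaging.search_frame(query, camera): "bbox" ([left, top, right, bottom] in pixels, round what is visible of it).
- imaging.masks_of(query, camera): "region" (384x512 bool, what is visible of it) and "bbox" ([left, top, right, bottom] in pixels, round what is visible of it).
The state is a dict: "time_s": time; "joint_positions": joint angles; "joint_velocities": joint speeds; "tau": joint torques, N m; "ee_pos": TCP position; "orientation": TCP orientation; "ft_force": force on the tool from outside, world axes, zero at the start; "torque": the same for the moment, N m; "gripper_width": opening from 0.0 (shut) to 1.0 (fully open); "finger_force": force on a finger pad.
Only numpy, scipy, OpenCV 4.12 (cv2) and the standard library are available. Lean on these libraries where they do the work, as an engineer would, in place of code of your own. Each camera call takes 0.05 s, during which the arm holds its last target. There are 200 camera calls.

## Working session

There is one attempt and no reset: what is moved stays moved. The work goes in short steps, Python scripts to look and compute and a tool call to move; the robot and the scene stay as the last step left them, time stands still between calls to the robot, and variables do not carry over. Pictures are saved under pics/ and viewed, at most 14 in all, crops included, and the job is handed in when it is done.

Besides the shell and the picture viewer there is one more tool, called by a JSON object that holds its "op" and its "data", one argument or row to a line. carry_out: Moves the arm, as the interface text tells. Its arguments: {"type":"object","properties":{"moves":{"type":"array"},"squeeze":{"type":"number"}},"required":["moves"]}

```bash
ls; mkdir -p pics
cat > h.py <<'E'
import numpy as np, cv2
from bench import status, imaging, manip
from scipy.spatial.transform import Rotation as R
def cloud(name):
    T=imaging.calibration(name); pic,d=imaging.capture(name)
    K=T["mtx"];T=np.array(T["T"]);v,u=np.mgrid[:384,:512]
    P=np.stack([(u-K[0][2])/K[0][0]*d,(v-K[1][2])/K[1][1]*d,d],-1)@T[:3,:3].T+T[:3,3]
    P[d==0]=np.nan
    return pic,P
def save(name,pic): cv2.imwrite("pics/"+name,cv2.cvtColor(pic,cv2.COLOR_RGB2BGR))
E
python3 - <<'E'
from h import *
s=status.observe();print(s)
for n in("top","side"):
    pic,P=cloud(n);save(n+"0.png",pic);np.save(n+"0.npy",P)
    c=imaging.calibration(n);print(n,c["mtx"],c["T"])
a=cv2.imread("pics/top0.png");b=cv2.imread("pics/side0.png")
E
```

```text
pics
{'time_s': 0.0, 'joint_positions': array([-1.18277930e+00,  1.16464509e-01,  1.44224569e+00, -1.83634114e-05,
        1.58399851e+00, -3.77793152e-02]), 'joint_velocities': array([ 0.00031327,  0.00084984,  0.00069137, -0.00059842, -0.00031659,
       -0.00107918]), 'tau': array([ 7.78454360e-04, -7.31982279e+01, -6.32499647e+01,  3.57597685e-05,
        6.03234657e-03,  4.15550483e-05]), 'ee_pos': array([ 0.27876762, -0.6146323 ,  0.30318877]), 'orientation': array([ 9.77422528e-01,  2.11293373e-01, -1.06262586e-04, -5.47891066e-04]), 'ft_force': array([-1.63914464, -0.07942689,  0.58191353]), 'torque': array([-0.03805888,  0.01070989,  0.00537424]), 'finger_force': 0.0, 'gripper_width': 0.9987493850218927}
top [[394.64192639   0.         261.86998082]
 [  0.         394.64192639 190.65934991]
 [  0.           0.           1.        ]] [[-0.05604681 -0.97754021  0.20315976  0.36228029]
 [-0.99842094  0.05564692 -0.00768466  0.03656882]
 [-0.00379315 -0.20326966 -0.97911545  1.19466206]
 [ 0.          0.          0.          1.        ]]
side [[359.98759053   0.         258.70080097]
 [  0.         359.98759053 191.03945148]
 [  0.           0.           1.        ]] [[ 0.95701506 -0.16626719  0.23764975  0.34868629]
 [-0.29003128 -0.55427957  0.7801641  -0.72755602]
 [ 0.00200871 -0.81555465 -0.57867658  0.67945406]
 [ 0.          0.          0.          1.        ]]
```

View pics/top0.png

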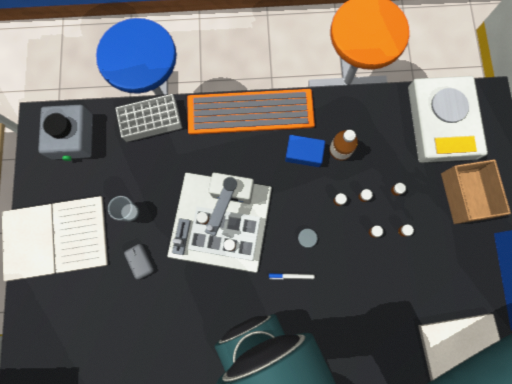

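View pics/side0.png

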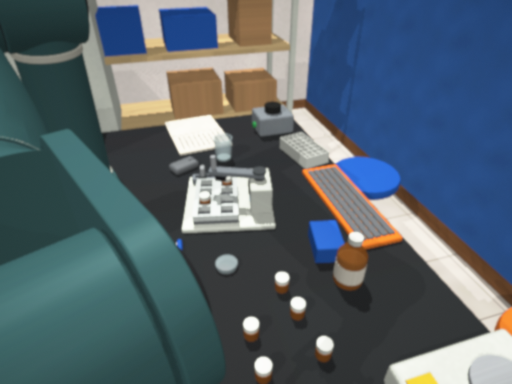

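Top view: five loose jars, at (341,199), (366,195), (400,188), (377,231) and (407,230). Two standards sit in the block at (202,217) and (229,245), the lock is at (180,235), and the boom runs from (230,185) to (213,227). The side view agrees.

```bash
cat > m.py <<'E'
from h import *
def caps(P,pic,zlo,zhi,box):
    m=(P[...,2]>zlo)&(P[...,2]<zhi)&(pic.min(-1)>130)&(P[...,0]>box[0])&(P[...,0]<box[1])&(P[...,1]>box[2])&(P[...,1]<box[3])
    n,l,st,c=cv2.connectedComponentsWithStats(m.astype(np.uint8))
    out=[]
    for i in range(1,n):
        if st[i,4]>15:
            q=P[l==i]; (x,y),r=cv2.minEnclosingCircle(q[:,:2].astype(np.float32))
            out.append((np.round([x,y,r,np.median(q[:,2])],4).tolist(),np.round(q[:,:2].mean(0),4).tolist(),st[i,4],np.round(c[i]).tolist()))
    return out
E
python3 - <<'E'
from m import *
rd=lambda n:(cv2.imread(f"pics/{n}0.png")[...,::-1],np.load(n+"0.npy"))
for n in("top","side"):
    pic,P=rd(n)
    print(n,"loose");[print(c) for c in caps(P,pic,.03,.055,(.2,.9,-.6,-.1))]
    print("std");[print(c) for c in caps(P,pic,.056,.08,(.2,.9,0.,.3))]
    box=(P[...,1]>0.)&(P[...,1]<.35)&(P[...,0]>.2)&(P[...,0]<.65)
    for lo,hi,t in((.038,.052,"block"),(.006,.03,"base"),(.066,.08,"grip72"),(.095,.112,"housing"),(.113,.13,"bar"),(.15,.18,"knob")):
        m=box&(P[...,2]>lo)&(P[...,2]<hi)
        q=P[m]
        if len(q): 
            r=cv2.minAreaRect(q[:,:2].astype(np.float32));print(t,len(q),r,np.median(q[:,2]),q.mean(0))
pic,P=rd("top")
print(P[150:0:-1,300][::50])
pic,d=imaging.capture("top")
for q in("changer","boom_knob","lock_grip","boom","lock","dish","jar1"):
    print(q,[(np.round(x["confidence"],2),np.round(x["bbox"])) for x in imaging.search_frame(q,"top")][:8])
a=cv2.resize(cv2.imread("pics/top0.png")[160:280,155:285],None,fx=4.6,fy=4.6,interpolation=cv2.INTER_CUBIC);cv2.imwrite("pics/crop0.png",a)
E
```

```text
top loose
([0.7855, -0.4743, 0.1149, 0.045], [0.7835, -0.464], np.int32(257), [418.0, 124.0])
([0.5878, -0.3832, 0.016, 0.0397], [0.5876, -0.3833], np.int32(89), [399.0, 188.0])
([0.5736, -0.2811, 0.0163, 0.04], [0.5739, -0.2813], np.int32(92), [366.0, 194.0])
([0.5661, -0.2039, 0.016, 0.0401], [0.5655, -0.2034], np.int32(89), [340.0, 198.0])
([0.4621, -0.3893, 0.0158, 0.0401], [0.4616, -0.3893], np.int32(92), [407.0, 230.0])
([0.4638, -0.3004, 0.0156, 0.04], [0.4639, -0.3002], np.int32(90), [376.0, 231.0])
std
([0.5289, 0.2062, 0.0159, 0.067], [0.5289, 0.2057], np.int32(98), [201.0, 217.0])
([0.4652, 0.2791, 0.0126, 0.0714], [0.465, 0.2792], np.int32(39), [176.0, 241.0])
([0.4462, 0.1311, 0.0159, 0.0676], [0.4464, 0.1304], np.int32(100), [229.0, 244.0])
block 1557 ((0.5186383128166199, 0.16283933818340302), (0.24155066907405853, 0.20562678575515747), 81.70452117919922) 0.04524559740997325 [0.47977352 0.14999475 0.04511014]
base 4095 ((0.429337739944458, 0.1742766946554184), (0.4419132173061371, 0.347306489944458), 0.3629046082496643) 0.01599206676652498 [0.50647524 0.15492713 0.0174
[... 2713 characters left out ...]
.11058909  0.02078842]
 [ 1.52956417 -0.2284183  -0.74389033]]
changer [(np.float64(0.78), array([167., 172., 270., 272.])), (np.float64(0.41), array([330., 192., 346., 208.]))]
boom_knob [(np.float64(0.83), array([208., 178., 235., 235.])), (np.float64(0.56), array([302., 229., 318., 245.]))]
lock_grip [(np.float64(0.62), array([170., 234., 187., 250.]))]
boom [(np.float64(0.91), array([204., 179., 236., 232.]))]
lock [(np.float64(0.39), array([169., 238., 184., 247.]))]
dish [(np.float64(0.51), array([301., 226., 321., 246.]))]
jar1 [(np.float64(0.67), array([370., 225., 383., 237.])), (np.float64(0.57), array([357., 185., 373., 203.])), (np.float64(0.47), array([334., 193., 345., 209.]))]
```

View pics/crop0.png

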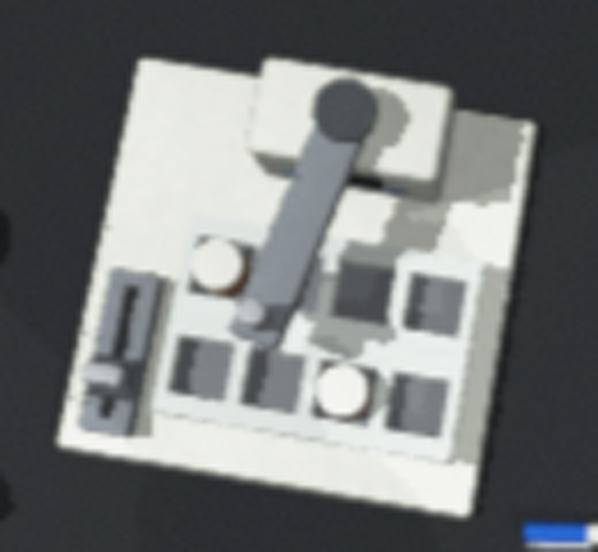

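The crop shows the standards in the far-left pocket and in the near row, second from right. The lock sits at its near end, and the boom is slightly off home.

```bash
cat > plan.py <<'E'
from h import *
import math
def yaw(Rm): return math.atan2(Rm[1,0],Rm[0,0])
def plan(way, step=.036, turn=.11, start=None):
    """way: list of (xyz, yaw of tool x or None, opening, min rows). Prints rows; returns end."""
    s=status.observe()
    p,Rm=(np.array(s["ee_pos"]),R.from_quat(s["orientation"]).as_matrix()) if start is None else start
    rows=[]
    for xyz,yw,op,nmin in way:
        xyz=np.array(xyz,float)
        dy=0 if yw is None else (yw-yaw(Rm)+math.pi)%(2*math.pi)-math.pi
        n=max(nmin,math.ceil(np.linalg.norm(xyz-p)/step),math.ceil(abs(dy)/turn))
        for k in range(n,0,-1):
            goal=p+(xyz-p)/k
            sh=np.round(Rm.T@(goal-p),4)if n-k==n-1 else np.round(Rm.T@(goal-p),3)
            # keep tool straight down
            Rg=R.from_euler("z",yaw(Rm)+(dy/k)).as_matrix()@np.diag([1,-1,-1])
            tv=np.round(R.from_matrix(Rm.T@Rg).as_rotvec(),3)
            dy-=dy/k
            rows.append([(sh+0).tolist(),(tv+0).tolist(),op])
            p=p+Rm@sh; Rm=Rm@R.from_rotvec(tv).as_matrix()
    for i,r in enumerate(rows):
        if i%12==0: print("--")
        print(str(r).replace(" ","").replace("0.","."),end=",\n" if 0 else ",")
        if i%12==11: print()
    print("\nend",np.round(p,4),round(yaw(Rm),3),len(rows));return p,Rm
E
python3 - <<'E'
from plan import *
s=status.observe();T=np.array(imaging.calibration("wrist")["T"]);Rm=R.from_quat(s["orientation"]).as_matrix()
print("cam in tool",Rm.T@(T[:3,3]-s["ee_pos"]),Rm.T@T[:3,:3],imaging.calibration("wrist")["mtx"])
plan([((.47,.12,.36),1.346,1,1)])
E
```

```text
cam in tool [ 7.87706761e-02 -6.04579525e-05 -6.97043299e-02] [[ 7.00609119e-04 -9.52060314e-01 -3.05909573e-01]
 [ 9.99999739e-01  6.12826917e-04  3.82991441e-04]
 [-1.77161331e-04 -3.05909762e-01  9.52060495e-01]] [[339.54393665   0.         255.48322769]
 [  0.         339.54393665 190.69727119]
 [  0.           0.           1.        ]]
--
[[.022,-.027,-.003],[.0,.0,-.042],1],[[.023,-.026,-.003],[.0,.0,-.042],1],[[.024,-.025,-.003],[.0,.0,-.042],1],[[.025,-.024,-.002],[.0,.0,-.042],1],[[.026,-.023,-.003],[.0,.0,-.042],1],[[.027,-.022,-.002],[.0,.0,-.042],1],[[.028,-.021,-.003],[.0,.0,-.042],1],[[.028,-.019,-.002],[.0,.0,-.042],1],[[.029,-.018,-.003],[.0,.0,-.042],1],[[.03,-.017,-.002],[.0,.0,-.042],1],[[.031,-.016,-.003],[.0,.0,-.042],1],[[.031,-.014,-.002],[.0,.0,-.042],1],
--
[[.032,-.013,-.003],[.0,.0,-.042],1],[[.032,-.012,-.002],[.0,.0,-.042],1],[[.033,-.01,-.003],[.0,.0,-.042],1],[[.033,-.009,-.002],[.0,.0,-.042],1],[[.034,-.007,-.003],[.0,.0,-.042],1],[[.034,-.006,-.002],[.0,.0,-.042],1],[[.034,-.005,-.003],[.0,.0,-.042],1],[[.034,-.003,-.002],[.0,.0,-.042],1],[[.035,-.002,-.003],[.0,.0,-.042],1],[[.0343,.0004,-.0021],[.0,.0,-.042],1],
end [0.47 0.12 0.36] 1.35 22
```

{"op": "carry_out", "data": {
  "moves": [
    [[0.022,-0.027,-0.003],[0,0,-0.042],1],
    [[0.023,-0.026,-0.003],[0,0,-0.042],1],
    [[0.024,-0.025,-0.003],[0,0,-0.042],1],
    [[0.025,-0.024,-0.002],[0,0,-0.042],1],
    [[0.026,-0.023,-0.003],[0,0,-0.042],1],
    [[0.027,-0.022,-0.002],[0,0,-0.042],1],
    [[0.028,-0.021,-0.003],[0,0,-0.042],1],
    [[0.028,-0.019,-0.002],[0,0,-0.042],1],
    [[0.029,-0.018,-0.003],[0,0,-0.042],1],
    [[0.03,-0.017,-0.002],[0,0,-0.042],1],
    [[0.031,-0.016,-0.003],[0,0,-0.042],1],
    [[0.031,-0.014,-0.002],[0,0,-0.042],1]
  ]
}}

```text
time_s: 1.5
ee_pos: [0.3828, -0.2116, 0.3354]
orientation: [0.893, 0.449, 0.0, 0.0]
ft_force: [0.9, -1.2, -0.2]
gripper_width: 1.001
finger_force: 0.0
```

{"op": "carry_out", "data": {
  "moves": [
    [[0.032,-0.013,-0.003],[0,0,-0.042],1],
    [[0.032,-0.012,-0.002],[0,0,-0.042],1],
    [[0.033,-0.01,-0.003],[0,0,-0.042],1],
    [[0.033,-0.009,-0.002],[0,0,-0.042],1],
    [[0.034,-0.007,-0.003],[0,0,-0.042],1],
    [[0.034,-0.006,-0.002],[0,0,-0.042],1],
    [[0.034,-0.005,-0.003],[0,0,-0.042],1],
    [[0.034,-0.003,-0.002],[0,0,-0.042],1],
    [[0.035,-0.002,-0.003],[0,0,-0.042],1],
    [[0.034,0,-0.002],[0,0,-0.042],1],
    [[0.03,0,0],[0,0,0],1],
    [[0.03,0,0],[0,0,0],1]
  ]
}}

```text
time_s: 2.5
ee_pos: [0.4827, 0.1803, 0.3601]
orientation: [0.78, 0.625, 0.0, 0.0]
ft_force: [1.2, -1.7, 0.0]
gripper_width: 1.001
finger_force: 0.0
```

Run:
```python
from m import *
s=status.observe();print(s["ee_pos"],s["orientation"],s["joint_positions"],s["time_s"])
for i in range(2):
    pic,P=cloud("wrist")
save("w1.png",pic);np.save("w1.npy",P)
[print(c) for c in caps(P,pic,.055,.08,(.2,.9,0.,.35))]
print(status.observe()["joint_velocities"])
```

```text
[0.48271869 0.1802597  0.36013624] [7.80463057e-01 6.25201848e-01 2.33810656e-04 1.06186361e-04] [ 3.07894613e-01 -2.43983481e-01  1.69460700e+00 -3.04033451e-05
  1.69045644e+00  5.27906987e-01] 2.5
([0.4646, 0.2779, 0.0128, 0.0707], [0.4644, 0.2778], np.int32(305), [216.0, 72.0])
([0.5288, 0.2055, 0.0159, 0.0665], [0.5284, 0.2059], np.int32(709), [292.0, 128.0])
([0.6204, 0.174, 0.0277, 0.0674], [0.6189, 0.1754], np.int32(208), [382.0, 139.0])
([0.4461, 0.13, 0.016, 0.0664], [0.4464, 0.1312], np.int32(599), [234.0, 209.0])
[-0.05887944 -0.0399457   0.02931021 -0.01690117  0.02004112 -0.06377449]
```

View pics/w1.png

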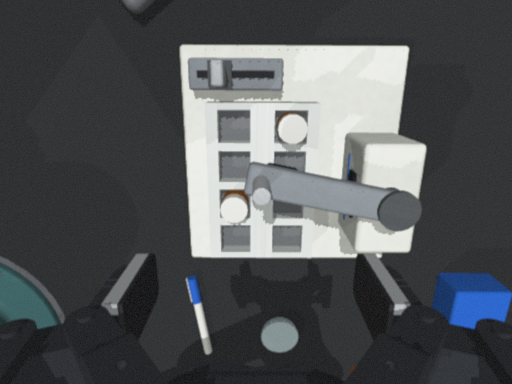

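The wrist view shows the block upright in frame. Its standards are at (292,128) and (234,209), the lock grip at (217,72), and the boom knob at (260,190). Next I'll fit the changer pose from the height profile.

```bash
cat > fit.py <<'E'
from h import *
from scipy.optimize import minimize
XS=(-.032,.032);YS=(-.069,-.023,.023,.069)
def loc(v,q): c,s=np.cos(v[2]),np.sin(v[2]);d=q[:,:2]-v[:2];return np.c_[c*d[:,0]+s*d[:,1],-s*d[:,0]+c*d[:,1]]
def cost(v,q):
    l=loc(v,q)
    h=np.full(len(q),.016); h[(abs(l[:,0])<.064)&(abs(l[:,1])<.095)]=.045
    for a in XS:
        for b in YS: h[(abs(l[:,0]-a)<.0185)&(abs(l[:,1]-b)<.0185)]=.027
    return np.minimum(abs(q[:,2]-h),.012).mean()
def fit(P,v0=(.4835,.158,-.225)):
    q=P.reshape(-1,3);q=q[np.isfinite(q[:,0])];l=loc(v0,q)
    q=q[(abs(l[:,0])<.08)&(abs(l[:,1])<.11)&(q[:,2]<.05)&(q[:,2]>.01)]
    b=None
    for dx in(-.003,0,.003):
        for dy in(-.003,0,.003):
            r=minimize(cost,np.array(v0)+[dx,dy,0],args=(q,),method="Nelder-Mead",options=dict(initial_simplex=np.array(v0)+[dx,dy,0]+np.array([[0,0,0],[.004,0,0],[0,.004,0],[0,0,.03]])))
            if b is None or r.fun<b.fun:b=r
    return b.x,b.fun,len(q)
def world(v,x,y): c,s=np.cos(v[2]),np.sin(v[2]);return np.array([v[0]+c*x-s*y,v[1]+s*x+c*y])
E
python3 - <<'E'
from fit import *
for n in("w1","top0"):
    P=np.load(n+".npy");v,f,k=fit(P);print(n,v.round(4),f,k)
    print("std",loc(v,np.array([[.5286,.2058],[.4462,.1306]])))
    q=P.reshape(-1,3);q=q[np.isfinite(q[:,0])];l=loc(v,q)
    for t,lo,hi,bx in(("grip",.069,.076,(-.09,.09,.1,.16)),("knob",.155,.175,(-.06,.05,-.02,.09)),("bar",.117,.127,(-.06,.15,-.05,.1)),("track",.017,.04,(-.1,.1,.1,.16))):
        m=(q[:,2]>lo)&(q[:,2]<hi)&(l[:,0]>bx[0])&(l[:,0]<bx[1])&(l[:,1]>bx[2])&(l[:,1]<bx[3])
        a=l[m]
        if len(a): print(t,len(a),"loc min",a.min(0).round(4),"max",a.max(0).round(4),"mid",((a.min(0)+a.max(0))/2).round(4),"w",world(v,*((a.min(0)+a.max(0))/2)).round(4),"z",np.median(q[m,2]).round(4), cv2.minAreaRect(a.astype(np.float32)))
E
```

```text
w1 [ 0.4822  0.1451 -0.2231] 0.002200050205025287 18574
std [[ 0.03183833  0.06950371]
 [-0.03188248 -0.02206298]]
grip 313 loc min [-0.0531  0.1123] max [-0.0403  0.1379] mid [-0.0467  0.1251] w [0.4643 0.2774] z 0.0707 ((-0.04679879918694496, 0.12510250508785248), (0.012634134851396084, 0.025588223710656166), 1.4903148412704468)
knob 312 loc min [-0.01    0.0199] max [0.0051 0.0348] mid [-0.0025  0.0274] w [0.4858 0.1723] z 0.1643 ((-0.002494263928383589, 0.027356401085853577), (0.014850461855530739, 0.015090366825461388), 89.33061981201172)
bar 4172 loc min [-0.0181 -0.0135] max [0.1401 0.0443] mid [0.061  0.0154] w [0.5451 0.1466] z 0.1225 ((0.06208610534667969, 0.014160867780447006), (0.03536107763648033, 0.15976467728614807), 80.19878387451172)
track 2378 loc min [-0.0891  0.1055] max [0.0922 0.1524] mid [0.0015 0.129 ] w [0.5122 0.2705] z 0.0346 ((0.0014809072017669678, 0.12875670194625854), (0.04578254371881485, 0.18159298598766327), 89.5335922241211)
top0 [ 0.483   0.1465 -0.2231] 0.0026917997884994037 3392
std [[ 0.03137528  0.06796942]
 [-0.0323405  -0.02360077]]
grip 33 loc min [-0.0531  0.1124] max [-0.0407  0.1377] mid [-0.0469  0.1251] w [0.4649 0.2788] z 0.0723 ((-0.04712849110364914, 0.12509915232658386), (0.012204554863274097, 0.02508544921875), 1.5340269804000854)
knob 31 loc min [-0.01    0.0187] max [0.0036 0.0337] mid [-0.0032  0.0262] w [0.4856 0.1727] z 0.1648 ((-0.0023930645547807217, 0.026597753167152405), (0.014348340220749378, 0.01277080923318863), 54.96135330200195)
bar 510 loc min [-0.0175 -0.0197] max [0.1413 0.0425] mid [0.0619 0.0114] w [0.5459 0.1438] z 0.1231 ((0.06284978985786438, 0.011533595621585846), (0.03589317202568054, 0.16150793433189392), 78.48504638671875)
track 538 loc min [-0.0941  0.1003] max [0.0998 0.1551] mid [0.0029 0.1277] w [0.514  0.2704] z 0.0336 ((0.0028696730732917786, 0.12769460678100586), (0.05480462312698364, 0.193895161151886), 89.94410705566406)
```

Run:
```python
from plan import *
e=plan([((.4643,.2774,.2),1.348,.5,1),((.4643,.2774,.119),1.348,.5,1)])
```

```text
--
[[.015,-.006,.027],[-.001,.0,.001],.5],[[.015,-.007,.026],[.0,.0,.001],.5],[[.015,-.007,.027],[.0,.0,.001],.5],[[.015,-.006,.026],[.0,.0,.001],.5],[[.015,-.007,.027],[.0,.0,.001],.5],[[.0145,-.0062,.0264],[.0,.0,.001],.5],[[.0,.0,.027],[.0,.0,.0],.5],[[.0,.0,.027],[.0,.0,.0],.5],[[.0,.0,.027],[.0,.0,.0],.5],
end [0.4643 0.2774 0.119 ] 1.347 9
```

{"op": "carry_out", "data": {
  "moves": [
    [[0.015,-0.006,0.027],[0,0,0],0.5],
    [[0.015,-0.007,0.026],[0,0,0],0.5],
    [[0.015,-0.007,0.027],[0,0,0],0.5],
    [[0.015,-0.006,0.026],[0,0,0],0.5],
    [[0.015,-0.007,0.027],[0,0,0],0.5],
    [[0.0145,-0.006,0.0265],[0,0,0],0.5],
    [[0,0,0.027],[0,0,0],0.5],
    [[0,0,0.027],[0,0,0],0.5],
    [[0,0,0.027],[0,0,0],0.5],
    [[0,0,0],[0,0,0],0.5],
    [[0,0,0],[0,0,0],0.5]
  ],
  "squeeze": 25
}}

```text
time_s: 3.52
ee_pos: [0.464, 0.2736, 0.1191]
orientation: [0.781, 0.625, -0.001, -0.0]
ft_force: [0.9, -0.9, 1.1]
gripper_width: 0.5
finger_force: 0.0
```

{"op": "carry_out", "data": {
  "moves": [
    [[0,0,0],[0,0,0],0],
    [[0,0,0],[0,0,0],0],
    [[0,0,0],[0,0,0],0],
    [[0,0,0],[0,0,0],0],
    [[0,0,0],[0,0,0],0],
    [[0,0,0],[0,0,0],0]
  ]
}}

```text
time_s: 4.02
ee_pos: [0.465, 0.2744, 0.1216]
orientation: [0.781, 0.625, 0.001, 0.0]
ft_force: [-0.5, -1.8, 7.0]
gripper_width: 0.145
finger_force: 29.0
```

{"op": "carry_out", "data": {
  "moves": [
    [[0,0,-0.003],[0,0,0],0],
    [[0,0.01,0],[0,0,0],0],
    [[0,0.01,0],[0,0,0],0],
    [[0,0.01,0],[0,0,0],0],
    [[0,0.01,0],[0,0,0],0],
    [[0,0.007,0],[0,0,0],0],
    [[0,0.004,0],[0,0,0],0],
    [[0,0.001,0],[0,0,0],0],
    [[0,0,0],[0,0,0],0],
    [[0,0,0],[0,0,0],0]
  ]
}}

```text
time_s: 4.85
ee_pos: [0.5078, 0.2648, 0.122]
orientation: [0.78, 0.625, -0.008, -0.008]
ft_force: [-95.9, 14.3, 38.7]
gripper_width: 0.141
finger_force: 49.0
```

Run:
```python
from fit import *
s=status.observe();print(s["ee_pos"],s["ft_force"],s["gripper_width"],loc((.4824,.1456,-.223),s["ee_pos"][None]))
```

```text
[0.50776401 0.2647741  0.12199531] [-95.89400241  14.28804553  38.7117394 ] 0.14062236596435093 [[-0.00162015  0.12183256]]
```

{"op": "carry_out", "data": {
  "moves": [
    [[0,-0.004,-0.001],[0,0,0],0],
    [[0,-0.003,-0.001],[0,0,0],0],
    [[0,0,0],[0,0,0],0]
  ]
}}

```text
time_s: 5.1
ee_pos: [0.5052, 0.265, 0.1224]
orientation: [0.781, 0.625, -0.003, -0.003]
ft_force: [-28.1, 12.1, -13.1]
gripper_width: 0.143
finger_force: 27.9
```

Run:
```python
from fit import *
s=status.observe();print(s["ee_pos"],s["ft_force"],s["torque"],s["gripper_width"],loc((.4824,.1456,-.223),s["ee_pos"][None]))
pic,P=cloud("wrist");save("w2.png",pic)
q=P.reshape(-1,3);l=loc((.4824,.1456,-.223),q);
t,PT=cloud("top");save("t2.png",t)
```

```text
[0.50524767 0.2649968  0.12242722] [-28.09007975  12.12749977 -13.06435734] [ 1.94222689  4.67953724 -0.11442128] 0.14341146792129736 [[-0.00412343  0.12149325]]
```

View pics/w2.png

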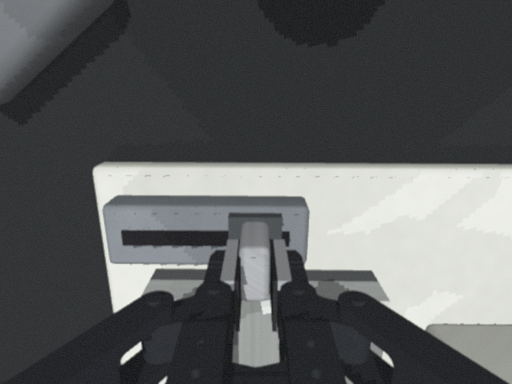

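The grip, at (255,250), sits near the far end of its slot. I'll open, rise and measure where it really is.

{"op": "carry_out", "data": {
  "moves": [
    [[0,0,0],[0,0,0],0.5],
    [[0,0,0],[0,0,0],0.5],
    [[0,0,0],[0,0,0],0.5],
    [[0,0,-0.03],[0,0,0],0.5],
    [[0,0,-0.03],[0,0,0],0.5],
    [[0,0,-0.03],[0,0,0],0.5],
    [[0,0,0],[0,0,0],0.5],
    [[0,0,0],[0,0,0],0.5]
  ]
}}

```text
time_s: 5.87
ee_pos: [0.5093, 0.2644, 0.2172]
orientation: [0.781, 0.625, 0.002, 0.001]
ft_force: [0.3, -0.9, -1.1]
gripper_width: 0.498
finger_force: 0.0
```

```bash
cat > lk.py <<'E'
from fit import *
V=(.4824,.1456,-.223)
def lock(n="wrist"):
    pic,P=cloud(n);q=P.reshape(-1,3);q=q[np.isfinite(q[:,0])];l=loc(V,q)
    m=(q[:,2]>.067)&(q[:,2]<.077)&(abs(l[:,0])<.06)&(abs(l[:,1]-.125)<.03)
    a=l[m];print(n,"lock grip",len(a),a.min(0).round(4),a.max(0).round(4),"mid",((a.min(0)+a.max(0))/2).round(4),"z",np.median(q[m,2]).round(4))
    return pic,P
def knob(P):
    q=P.reshape(-1,3);q=q[np.isfinite(q[:,0])];l=loc(V,q)
    m=(q[:,2]>.155)&(q[:,2]<.175)&(abs(l[:,0]-.05)<.11)&(l[:,1]<.18)&(l[:,1]>-.06)
    a=l[m]
    if len(a): c=((a.min(0)+a.max(0))/2);print("knob",len(a),a.min(0).round(4),a.max(0).round(4),"mid",c.round(4),world(V,*c).round(4),"boom",np.arctan2(c[1],.13-c[0]).round(3))
E
python3 - <<'E'
from lk import *
s=status.observe();print(s["ee_pos"],s["ft_force"],s["time_s"])
for n in("wrist","top"): pic,P=lock(n);knob(P)
E
```

```text
[0.50932917 0.26437411 0.21720976] [ 0.27685048 -0.94730767 -1.1287869 ] 5.8667
wrist lock grip 663 [-0.0116  0.1127] [0.0013 0.1378] mid [-0.0051  0.1252] z 0.0707
knob 2267 [-0.0349  0.111 ] [0.0356 0.1342] mid [0.0003 0.1226] [0.5099 0.2651] boom 0.758
top lock grip 10 [-0.0107  0.128 ] [-0.0005  0.1387] mid [-0.0056  0.1334] z 0.0712
knob 37 [-0.0325  0.0197] [0.0043 0.1162] mid [-0.0141  0.0679] [0.4837 0.215 ] boom 0.44
```

{"op": "carry_out", "data": {
  "moves": [
    [[0,0,0.03],[0,0,0],0.5],
    [[0,0,0.03],[0,0,0],0.5],
    [[0,0,0.028],[0,0,0],0.5],
    [[0,0,0],[0,0,0],0.5],
    [[0,0,0],[0,0,0],0],
    [[0,0,0],[0,0,0],0],
    [[0,0,0],[0,0,0],0],
    [[0,0,0],[0,0,0],0],
    [[0,0,0],[0,0,0],0],
    [[0,0,0],[0,0,0],0]
  ]
}}

```text
time_s: 6.8
ee_pos: [0.5055, 0.2652, 0.1276]
orientation: [0.781, 0.625, -0.003, -0.003]
ft_force: [-36.6, 3.2, 9.8]
gripper_width: 0.145
finger_force: 24.7
```

{"op": "carry_out", "data": {
  "moves": [
    [[0,0.002,0],[0,0,0],0],
    [[0,0,0],[0,0,0],0]
  ]
}}

```text
time_s: 6.97
ee_pos: [0.5062, 0.2651, 0.1276]
orientation: [0.78, 0.625, -0.004, -0.004]
ft_force: [-52.4, 5.5, 20.1]
gripper_width: 0.141
finger_force: 27.5
```

Run:
```python
from lk import *
s=status.observe();print(s["ee_pos"],s["ft_force"],s["time_s"],loc(V,s["ee_pos"][None]))
```

```text
[0.50621068 0.26510337 0.12756115] [-52.42808487   5.50975293  20.12968345] 6.9667 [[-0.00320784  0.12181015]]
```

{"op": "carry_out", "data": {
  "moves": [
    [[0,0,0],[0,0,0],0.5],
    [[0,0,0],[0,0,0],0.5],
    [[0,0,0],[0,0,0],0.5],
    [[0,0,-0.03],[0,0,0],0.5],
    [[0,0,-0.03],[0,0,0],0.5],
    [[-0.01,0,-0.03],[0,0,0],0.5],
    [[-0.03,0,-0.03],[0,0,0],0.5],
    [[-0.03,0,-0.03],[0,0,0],0.5],
    [[0,0,0],[0,0,0],0.5],
    [[0,0,0],[0,0,0],0.5]
  ]
}}

```text
time_s: 7.8
ee_pos: [0.4956, 0.1957, 0.2787]
orientation: [0.781, 0.624, 0.003, 0.001]
ft_force: [-0.1, 0.6, -0.6]
gripper_width: 0.501
finger_force: 0.0
```

Run:
```python
from lk import *
s=status.observe();print(s["ee_pos"],s["ft_force"],s["time_s"])
pic,P=lock();knob(P)
l=loc(V,np.nan_to_num(P.reshape(-1,3)))
from scipy.interpolate import griddata
# orthophoto in changer frame, 0.3mm/px
X,Y=np.meshgrid(np.arange(-.075,.075,.0003),np.arange(.16,.09,-.0003))
im=griddata(l,pic.reshape(-1,3).astype(float),(X,Y),method="nearest").astype(np.uint8)
z=griddata(l,np.nan_to_num(P[...,2].ravel()),(X,Y),method="nearest")
j=np.argmin(abs(Y[:,0]-.125))
for x in np.arange(-.06,.06,.002):
    i=np.argmin(abs(X[0]-x));print(f"{x:.3f}:{z[j,i]*1000:.0f}/{im[j,i].mean():.0f}",end=" ")
im=cv2.resize(im,None,fx=1.5,fy=1.5);save("o.png",im)
```

```text
[0.4955601  0.19571934 0.27870837] [-0.07157366  0.56363249 -0.60557536] 7.8
wrist lock grip 552 [-0.0116  0.1115] [0.0011 0.1374] mid [-0.0052  0.1245] z 0.0706
knob 594 [-0.0102  0.0188] [0.0049 0.0343] mid [-0.0027  0.0266] [0.4857 0.1721] boom 0.198
-0.060:37/47 -0.058:37/44 -0.056:37/44 -0.054:35/43 -0.052:37/44 -0.050:36/50 -0.048:37/47 -0.046:35/44 -0.044:36/43 -0.042:37/43 -0.040:35/45 -0.038:36/45 -0.036:35/46 -0.034:36/49 -0.032:37/47 -0.030:37/43 -0.028:36/43 -0.026:35/46 -0.024:35/44 -0.022:36/44 -0.020:35/42 -0.018:42/70 -0.016:41/85 -0.014:40/83 -0.012:69/102 -0.010:69/165 -0.008:70/181 -0.006:72/186 -0.004:71/184 -0.002:70/183 0.000:70/153 0.002:42/73 0.004:42/79 0.006:40/84 0.008:37/58 0.010:35/46 0.012:36/58 0.014:34/140 0.016:35/139 0.018:35/139 0.020:35/126 0.022:35/114 0.024:13/127 0.026:15/219 0.028:15/219 0.030:16/221 0.032:15/221 0.034:14/221 0.036:16/219 0.038:15/229 0.040:14/231 0.042:14/229 0.044:14/230 0.046:14/232 0.048:15/231 0.050:16/232 0.052:14/233 0.054:16/234 0.056:14/232 0.058:14/232
```

View pics/o.png

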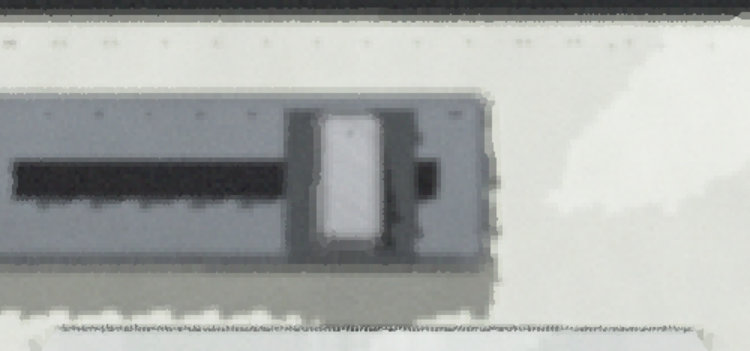

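The slot runs from -72 to +13 mm, so the stops put the grip at -55 and -5 mm. The grip is at -5, so the lock is fully unlocked and it started about 8 mm off the locked end. Next is the boom.

Run:
```python
from plan import *
from lk import world,V
e=plan([((.4857,.1721,.262),1.348,.5,1),((.4857,.1721,.204),1.348,.5,1)])
L=lambda t:np.r_[world(V,.13-.135*np.cos(t),.135*np.sin(t)),.204]
e2=plan([(L(t),1.348,0,1) for t in np.linspace(.2,1.49,12)[1:]],start=(np.r_[L(.2)],e[1]))
```

```text
--
[[-.0258,-.0041,.0147],[.002,-.001,.001],.5],[[.0,.0,.029],[.0,.0,.0],.5],[[.0,.0,.029],[.0,.0,.0],.5],
end [0.4857 0.1721 0.204 ] 1.348 3
--
[[.0153,.004,.0],[.0,.0,.0],0],[[.0147,.0059,.0],[.0,.0,.0],0],[[.014,.0074,.0],[.0,.0,.0],0],[[.0129,.0091,.0],[.0,.0,.0],0],[[.0118,.0105,.0],[.0,.0,.0],0],[[.0105,.0119,.0001],[.0,.0,.0],0],[[.0091,.0129,.0],[.0,.0,.0],0],[[.0075,.014,.0],[.0,.0,.0],0],[[.0057,.0147,.0],[.0,.0,.0],0],[[.0041,.0153,.0],[.0,.0,.0],0],[[.0022,.0157,.0],[.0,.0,.0],0],
end [0.6283 0.2505 0.204 ] 1.348 11
```

{"op": "carry_out", "data": {
  "moves": [
    [[-0.026,-0.004,0.015],[0.002,-0.001,0.001],0.5],
    [[0,0,0],[0,0,0],0.5],
    [[0,0,0.029],[0,0,0],0.5],
    [[0,0,0.029],[0,0,0],0.5],
    [[0,0,0],[0,0,0],0.5],
    [[0,0,0],[0,0,0],0],
    [[0,0,0],[0,0,0],0],
    [[0,0,0],[0,0,0],0],
    [[0,0,0],[0,0,0],0],
    [[0,0,0],[0,0,0],0]
  ],
  "squeeze": 25
}}

```text
time_s: 8.68
ee_pos: [0.4856, 0.1725, 0.2038]
orientation: [0.781, 0.625, -0.0, -0.0]
ft_force: [-4.6, 1.3, 7.8]
gripper_width: 0.178
finger_force: 26.3
```

{"op": "carry_out", "data": {
  "moves": [
    [[0.015,0.004,0],[0,0,0],0],
    [[0.015,0.006,0],[0,0,0],0],
    [[0.014,0.0075,0],[0,0,0],0],
    [[0.013,0.009,0],[0,0,0],0],
    [[0.012,0.0105,0],[0,0,0],0],
    [[0.0105,0.012,0],[0,0,0],0],
    [[0.009,0.013,0],[0,0,0],0],
    [[0.0075,0.014,0],[0,0,0],0],
    [[0.006,0.0145,0],[0,0,0],0],
    [[0.004,0.0155,0],[0,0,0],0],
    [[0.002,0.0155,0],[0,0,0],0],
    [[0,0,0],[0,0,0],0]
  ]
}}

```text
time_s: 9.68
ee_pos: [0.6292, 0.2516, 0.2033]
orientation: [0.781, 0.624, -0.0, -0.001]
ft_force: [1.3, 8.1, 3.3]
gripper_width: 0.181
finger_force: 26.8
```

{"op": "carry_out", "data": {
  "moves": [
    [[0,0,0],[0,0,0],0.5],
    [[0,0,0],[0,0,0],0.5],
    [[0,0,0],[0,0,0],0.5],
    [[0,0,-0.03],[0,0,0],0.5],
    [[0,0,-0.03],[0,0,0],0.5],
    [[-0.02,-0.01,-0.03],[0,0,0],0.7],
    [[-0.03,-0.02,0],[0,0,0],0.7],
    [[-0.03,-0.02,0],[0,0,0],0.7],
    [[0,0,0],[0,0,0],0.7]
  ]
}}

```text
time_s: 10.43
ee_pos: [0.5583, 0.181, 0.2932]
orientation: [0.781, 0.624, -0.001, 0.0]
ft_force: [-1.2, -0.3, -0.1]
gripper_width: 0.701
finger_force: 0.0
```

Run:
```python
from m import *
from lk import *
s=status.observe();print(s["ee_pos"],s["ft_force"],s["time_s"])
pic,P=lock();knob(P)
v,f,k=fit(P,V);print(v.round(4),f)
pic,P=cloud("top");knob(P);save("t3.png",pic)
[print(c) for c in caps(P,pic,.03,.055,(.2,.7,-.6,-.1))]
```

```text
[0.55834555 0.18096455 0.29315704] [-1.19255702 -0.33104406 -0.08550313] 10.4333
wrist lock grip 504 [-0.0115  0.1116] [0.0017 0.137 ] mid [-0.0049  0.1243] z 0.0707
knob 731 [0.1117 0.1262] [0.1273 0.1417] mid [0.1195 0.1339] [0.6285 0.2498] boom 1.492
[ 0.4821  0.1448 -0.2233] 0.0019622931184459583
([0.6874, -0.465, 0.0126, 0.0479], [0.6885, -0.4639], np.int32(27), [422.0, 153.0])
([0.5883, -0.3823, 0.0165, 0.0407], [0.5876, -0.383], np.int32(88), [399.0, 188.0])
([0.5743, -0.2812, 0.0161, 0.0399], [0.5738, -0.2814], np.int32(92), [366.0, 194.0])
([0.5666, -0.2036, 0.0161, 0.0397], [0.5656, -0.2035], np.int32(89), [340.0, 198.0])
([0.4623, -0.3899, 0.0157, 0.0401], [0.4618, -0.3893], np.int32(93), [407.0, 230.0])
([0.4642, -0.301, 0.0161, 0.0397], [0.4639, -0.3003], np.int32(90), [376.0, 231.0])
```

Lock is still unlocked and the boom is at 1.49. Next is a wrist view over the jars.

Run:
```python
from plan import *
plan([((.535,-.24,.36),1.348,.6,1)],step=.04)
```

```text
--
[[-.038,.006,-.006],[-.001,.0,.0],.6],[[-.038,.006,-.006],[.0,.0,.0],.6],[[-.038,.006,-.006],[.0,.0,.0],.6],[[-.038,.006,-.006],[.0,.0,.0],.6],[[-.038,.006,-.006],[.0,.0,.0],.6],[[-.038,.006,-.006],[.0,.0,.0],.6],[[-.038,.006,-.006],[.0,.0,.0],.6],[[-.038,.007,-.006],[.0,.0,.0],.6],[[-.038,.006,-.006],[.0,.0,.0],.6],[[-.038,.007,-.006],[.0,.0,.0],.6],[[-.0384,.0064,-.0068],[.0,.0,.0],.6],
end [ 0.535 -0.24   0.36 ] 1.348 11
```

{"op": "carry_out", "data": {
  "moves": [
    [[-0.038,0.006,-0.006],[0,0,0],0.6],
    [[-0.038,0.006,-0.006],[0,0,0],0.6],
    [[-0.038,0.006,-0.006],[0,0,0],0.6],
    [[-0.038,0.006,-0.006],[0,0,0],0.6],
    [[-0.038,0.006,-0.006],[0,0,0],0.6],
    [[-0.038,0.006,-0.006],[0,0,0],0.6],
    [[-0.038,0.006,-0.006],[0,0,0],0.6],
    [[-0.038,0.007,-0.006],[0,0,0],0.6],
    [[-0.038,0.006,-0.006],[0,0,0],0.6],
    [[-0.038,0.007,-0.006],[0,0,0],0.6],
    [[-0.038,0.006,-0.006],[0,0,0],0.6],
    [[0,0,0],[0,0,0],0.6]
  ]
}}

```text
time_s: 11.53
ee_pos: [0.536, -0.2441, 0.3588]
orientation: [0.782, 0.623, -0.002, 0.0]
ft_force: [-0.2, 0.1, -0.2]
gripper_width: 0.598
finger_force: 0.0
```

```bash
cat > jp.py <<'E'
from m import *
from plan import *
from fit import loc,world
V=(.4822,.145,-.2232); YAW=1.348
def jars():
    for n in("wrist","top"):
        pic,P=cloud(n);print(n);[print(c) for c in caps(P,pic,.033,.047,(.35,.66,-.55,.02)) if c[0][2]<.02]
def cycle(j,pk,hov=.2):
    j=np.array(j);p=world(V,*pk)
    print("PICK");e=plan([(np.r_[j,hov-.03],YAW,.6,1),(np.r_[j,.092],YAW,.6,2)],step=.04)
    print("CARRY");e=plan([(np.r_[j,hov],YAW,.0,1),(np.r_[p,hov],YAW,0,1),(np.r_[p,.14],YAW,0,1)],step=.04,start=e)
    print("target pocket",p.round(4))
E
python3 - <<'E'
from jp import *
print(status.observe()["ee_pos"]);jars();cycle((.566,-.204),(.032,.023))
E
```

```text
[ 0.5360079  -0.24411114  0.35882181]
wrist
([0.5656, -0.2052, 0.016, 0.0394], [0.5655, -0.2049], np.int32(633), [273.0, 112.0])
([0.5739, -0.2827, 0.0161, 0.0395], [0.5738, -0.2818], np.int32(557), [294.0, 175.0])
([0.464, -0.3021, 0.0163, 0.0394], [0.4643, -0.3008], np.int32(514), [209.0, 209.0])
([0.5879, -0.3848, 0.016, 0.039], [0.5859, -0.376], np.int32(163), [317.0, 243.0])
([0.4614, -0.3912, 0.0163, 0.0393], [0.4624, -0.3894], np.int32(445), [225.0, 271.0])
top
([0.5656, -0.2038, 0.0159, 0.0404], [0.5656, -0.2033], np.int32(88), [340.0, 198.0])
PICK
--
[[.008,.004,.038],[-.003,.001,.0],.6],[[.008,.004,.037],[.0,.0,.0],.6],[[.009,.004,.038],[.0,.0,.0],.6],[[.008,.004,.037],[.0,.0,.0],.6],[[.0088,.0049,.038],[.0,.0,.0],.6],[[.0,.0,.039],[.0,.0,-.001],.6],[[.0,-.0001,.039],[.0,.0,-.001],.6],
end [ 0.5659 -0.204   0.092 ] 1.349 7
CARRY
--
[[.0,.0,-.036],[.0,.0,.0],.0],[[.0,.0,-.036],[.0,.0,.0],.0],[[.0,.0001,-.036],[.0,.0,.0],.0],[[.034,-.013,.0],[.0,.0,.0],0],[[.035,-.013,.0],[.0,.0,.0],0],[[.034,-.013,.0],[.0,.0,.0],0],[[.035,-.013,.0],[.0,.0,.0],0],[[.034,-.012,.0],[.0,.0,.0],0],[[.035,-.013,.0],[.0,.0,.0],0],[[.034,-.012,.0],[.0,.0,.0],0],[[.035,-.013,.0],[.0,.0,.0],0],[[.034,-.012,.0],[.0,.0,.0],0],
--
[[.035,-.0126,.0],[.0,.0,.0],0],[[.0,.0,.03],[.0,.0,.0],0],[[.0,.0,.03],[.0,.0,.0],0],
end [0.5185 0.1604 0.14  ] 1.349 15
target pocket [0.5185 0.1603]
```

{"op": "carry_out", "data": {
  "moves": [
    [[0.008,0.004,0.038],[0,0,0],0.6],
    [[0.008,0.004,0.037],[0,0,0],0.6],
    [[0.008,0.004,0.038],[0,0,0],0.6],
    [[0.008,0.004,0.037],[0,0,0],0.6],
    [[0.006,0.005,0.038],[0,0,0],0.6],
    [[0,0,0],[0,0,0],0.6],
    [[0,0,0],[0,0,0],0.6]
  ]
}}

```text
time_s: 12.22
ee_pos: [0.5643, -0.2052, 0.1693]
orientation: [0.781, 0.625, -0.002, -0.002]
ft_force: [-0.1, -0.4, 1.3]
gripper_width: 0.602
finger_force: 0.0
```

Run:
```python
from jp import *
s=status.observe();print(s["ee_pos"],yaw(R.from_quat(s["orientation"]).as_matrix()));plan([((.5656,-.2052,.092),YAW,.6,2)],step=.04)
```

```text
[ 0.56427685 -0.20523185  0.16932461] 1.3506469699051762
--
[[.0,.001,.039],[-.006,.0,.001],.6],[[.0003,.0005,.0383],[.0,.0,.001],.6],
end [ 0.5656 -0.2053  0.092 ] 1.349 2
```

{"op": "carry_out", "data": {
  "moves": [
    [[0,0.001,0.039],[0,0,0],0.6],
    [[0,0,0.038],[0,0,0],0.6],
    [[0,0,0],[0,0,0],0.6],
    [[0,0,0],[0,0,0],0.6],
    [[0,0,0],[0,0,0],0],
    [[0,0,0],[0,0,0],0],
    [[0,0,0],[0,0,0],0],
    [[0,0,0],[0,0,0],0],
    [[0,0,0],[0,0,0],0]
  ],
  "squeeze": 30
}}

```text
time_s: 12.97
ee_pos: [0.5665, -0.2074, 0.0975]
orientation: [0.781, 0.624, 0.0, 0.002]
ft_force: [-1.5, -0.1, 8.8]
gripper_width: 0.365
finger_force: 29.1
```

{"op": "carry_out", "data": {
  "moves": [
    [[0,0,-0.02],[0,0,0],0],
    [[0,0,-0.03],[0,0,0],0],
    [[0,0,-0.03],[0,0,0],0],
    [[0,0,-0.03],[0,0,0],0],
    [[0.034,-0.013,0],[0,0,0],0],
    [[0.035,-0.013,0],[0,0,0],0],
    [[0.034,-0.013,0],[0,0,0],0],
    [[0.035,-0.013,0],[0,0,0],0],
    [[0.034,-0.013,0],[0,0,0],0],
    [[0.035,-0.013,0],[0,0,0],0],
    [[0.034,-0.012,0],[0,0,0],0],
    [[0.035,-0.013,0],[0,0,0],0]
  ]
}}

```text
time_s: 13.97
ee_pos: [0.5255, 0.0867, 0.2065]
orientation: [0.781, 0.624, 0.001, 0.001]
ft_force: [0.3, 1.1, -0.9]
gripper_width: 0.356
finger_force: 29.9
```

{"op": "carry_out", "data": {
  "moves": [
    [[0.034,-0.012,0],[0,0,0],0],
    [[0.035,-0.0125,0],[0,0,0],0],
    [[0,0,0.03],[0,0,0],0],
    [[0,0,0.02],[0,0,0],0],
    [[0,0,0],[0,0,0],0],
    [[0,0,0],[0,0,0],0]
  ]
}}

```text
time_s: 14.47
ee_pos: [0.517, 0.1579, 0.155]
orientation: [0.781, 0.624, -0.001, -0.0]
ft_force: [0.0, 0.1, 0.5]
gripper_width: 0.362
finger_force: 29.9
```

Run:
```python
from jp import *
s=status.observe();print(s["ee_pos"],s["ft_force"],yaw(R.from_quat(s["orientation"]).as_matrix()));
p=world(V,.032,.023);print(p)
plan([(np.r_[p,.126],YAW,.0,2)],step=.04)
pic,P=cloud("wrist");save("w5.png",pic)
```

```text
[0.51702154 0.15787521 0.15498888] [0.03147964 0.09295992 0.46138627] 1.3488555245474092
[0.51849729 0.16034622]
--
[[.001,.0,.014],[-.001,.001,.0],.0],[[.0017,.0009,.015],[.0,.0,.0],.0],
end [0.5185 0.1603 0.126 ] 1.349 2
```

View pics/w5.png

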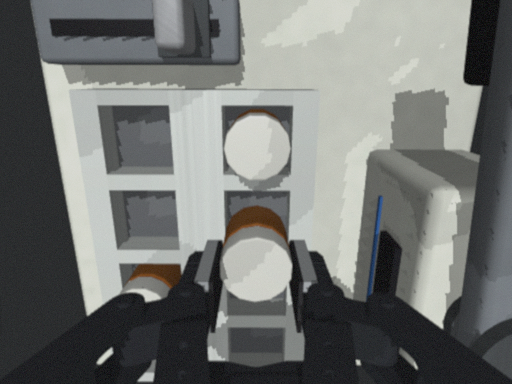

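The jar is held between the pads, cap at (257,260). I'll measure its cap relative to the tool.

```bash
cat >> jp.py <<'E'
def held():
    """centre of held cap relative to TCP, tool axes"""
    s=status.observe();pic,P=cloud("wrist");Rm=R.from_quat(s["orientation"]).as_matrix()
    q=(P-s["ee_pos"])@Rm
    m=(pic.min(-1)>130)&(abs(q[...,0])<.03)&(abs(q[...,1])<.0165)&(q[...,2]>.03)&(q[...,2]<.075)
    zt=np.percentile(q[m][:,2],20) if m.sum() else 0
    m&=abs(q[...,2]-zt)<.004
    a=q[m];c,r=cv2.minEnclosingCircle(a[:,:2].astype(np.float32))
    h=np.array([c[0],c[1],np.median(a[:,2])]);w=s["ee_pos"]+Rm@h
    print("held cap tool",h.round(4),"r",round(r,4),"n",m.sum(),"world",w.round(4),"ext",a[:,:2].min(0).round(4),a[:,:2].max(0).round(4))
    return h,w,Rm
def toplace(pk):
    h,w,Rm=held();p=world(V,*pk);d=np.r_[p-w[:2],0]
    print("shift tool to pocket",(Rm.T@d).round(4),"jar bottom above floor",round(w[2]-.0395-.027,4))
E
python3 - <<'E'
from jp import *
s=status.observe();print(s["ee_pos"],s["time_s"]);toplace((.032,.023))
E
```

```text
[0.51746395 0.15773875 0.15578033] 14.5167
held cap tool [0.0018 0.0005 0.0579] r 0.0161 n 3572 world [0.5184 0.1594 0.0979] ext [-0.0138 -0.0142] [0.0178 0.0157]
shift tool to pocket [ 0.0009 -0.0001  0.    ] jar bottom above floor 0.0314
```

{"op": "carry_out", "data": {
  "moves": [
    [[0.001,0,0.01],[0,0,0],0],
    [[0,0,0],[0,0,0],0],
    [[0,0,0.008],[0,0,0],0],
    [[0,0,0.006],[0,0,0],0],
    [[0,0,0.004],[0,0,0],0],
    [[0,0,0.002],[0,0,0],0],
    [[0,0,0],[0,0,0],0],
    [[0,0,0],[0,0,0],0]
  ]
}}

```text
time_s: 15.23
ee_pos: [0.5171, 0.1588, 0.1238]
orientation: [0.781, 0.624, -0.001, -0.0]
ft_force: [-4.5, -1.8, 10.3]
gripper_width: 0.364
finger_force: 32.0
```

{"op": "carry_out", "data": {
  "moves": [
    [[0,0,0],[0,0,0],0.5],
    [[0,0,0],[0,0,0],0.55],
    [[0,0,0],[0,0,0],0.55],
    [[0,0,-0.025],[0,0,0],0.55],
    [[0,0,-0.03],[0,0,0],0.55],
    [[0,0,-0.025],[0,0,0],0.55]
  ]
}}

```text
time_s: 15.73
ee_pos: [0.517, 0.1588, 0.2044]
orientation: [0.781, 0.624, -0.001, -0.001]
ft_force: [-0.1, -0.2, 1.0]
gripper_width: 0.552
finger_force: 0.0
```

{"op": "carry_out", "data": {
  "moves": [
    [[-0.035,0.0127,0],[0,0,0],0.6],
    [[-0.035,0.0127,0],[0,0,0],0.6],
    [[-0.035,0.0127,0],[0,0,0],0.6],
    [[-0.035,0.0127,0],[0,0,0],0.6],
    [[-0.035,0.0127,0],[0,0,0],0.6],
    [[-0.035,0.0127,0],[0,0,0],0.6],
    [[-0.035,0.0127,0],[0,0,0],0.6],
    [[-0.035,0.0127,0],[0,0,0],0.6],
    [[-0.035,0.0127,0],[0,0,0],0.6],
    [[-0.035,0.0127,0],[0,0,0],0.6],
    [[-0.035,0.0127,0],[0,0,0],0.6],
    [[-0.035,0.0127,0],[0,0,0],0.6]
  ]
}}

```text
time_s: 16.73
ee_pos: [0.5732, -0.2864, 0.2031]
orientation: [0.781, 0.624, -0.001, -0.001]
ft_force: [0.7, 0.5, 1.2]
gripper_width: 0.601
finger_force: 0.0
```

{"op": "carry_out", "data": {
  "moves": [
    [[0,0,0.01],[0,0,0],0.6],
    [[0,0,0],[0,0,0],0.6],
    [[0,0,0],[0,0,0],0.6],
    [[0,0,0],[0,0,0],0.6]
  ]
}}

```text
time_s: 17.07
ee_pos: [0.5733, -0.2836, 0.1935]
orientation: [0.781, 0.625, -0.001, -0.001]
ft_force: [-0.0, 0.7, 0.4]
gripper_width: 0.598
finger_force: 0.0
```

```bash
cat >> jp.py <<'E'
def nextjar():
    s=status.observe();Rm=R.from_quat(s["orientation"]).as_matrix()
    print("ee",s["ee_pos"].round(4),s["time_s"])
    pic,P=cloud("wrist")
    for c in caps(P,pic,.033,.047,(.35,.66,-.55,.02)):
        if c[0][2]<.02: print(c[0],"shift tool",(Rm.T@(np.array([c[0][0],c[0][1],.092])-s["ee_pos"])).round(4))
    pic,P=cloud("top");print("top")
    for c in caps(P,pic,.033,.047,(.35,.66,-.55,.02)): print(c[0],c[2])
    print("block")
    for c in caps(P,pic,.052,.09,(.35,.62,0,.26)): 
        if .012<c[0][2]<.02: print(loc(V,np.array([c[0][:2]])).round(4),c[0][3])
E
python3 -c "
from jp import *
nextjar()"
```

```text
ee [ 0.5733 -0.2836  0.1935] 17.0667
[0.574, -0.2828, 0.0161, 0.0395] shift tool [0.001  0.0007 0.1015]
[0.4636, -0.3019, 0.0162, 0.0394] shift tool [-0.0419 -0.1028  0.1018]
[0.5879, -0.3849, 0.0166, 0.0395] shift tool [-0.0956  0.0367  0.1015]
top
[0.5789, -0.3858, 0.0108, 0.0407] 18
block
[[0.0325 0.0702]] 0.067
[[0.0311 0.024 ]] 0.0678
[[-0.0318 -0.0216]] 0.067
```

{"op": "carry_out", "data": {
  "moves": [
    [[0.001,0.001,0.034],[0,0,0],0.6],
    [[0,0,0.034],[0,0,0],0.6],
    [[0,0,0.031],[0,0,0],0.6],
    [[0,0,0],[0,0,0],0.6],
    [[0,0,0],[0,0,0],0.6],
    [[0,0,0],[0,0,0],0],
    [[0,0,0],[0,0,0],0],
    [[0,0,0],[0,0,0],0],
    [[0,0,0],[0,0,0],0],
    [[0,0,0],[0,0,0],0]
  ]
}}

```text
time_s: 18.0
ee_pos: [0.5753, -0.284, 0.0974]
orientation: [0.781, 0.624, -0.0, 0.001]
ft_force: [-0.8, 1.6, 8.8]
gripper_width: 0.363
finger_force: 29.6
```

{"op": "carry_out", "data": {
  "moves": [
    [[0,0,-0.02],[0,0,0],0],
    [[0,0,-0.03],[0,0,0],0],
    [[0,0,-0.03],[0,0,0],0],
    [[0,0,-0.03],[0,0,0],0],
    [[0.034,-0.0138,0],[0,0,0],0],
    [[0.034,-0.0138,0],[0,0,0],0],
    [[0.034,-0.0138,0],[0,0,0],0],
    [[0.034,-0.0138,0],[0,0,0],0],
    [[0.034,-0.0138,0],[0,0,0],0],
    [[0.034,-0.0138,0],[0,0,0],0],
    [[0.034,-0.0138,0],[0,0,0],0],
    [[0.034,-0.0138,0],[0,0,0],0]
  ]
}}

```text
time_s: 19.0
ee_pos: [0.5263, 0.0075, 0.2063]
orientation: [0.781, 0.624, 0.0, 0.0]
ft_force: [1.1, -0.2, -0.3]
gripper_width: 0.365
finger_force: 29.9
```

{"op": "carry_out", "data": {
  "moves": [
    [[0.034,-0.0138,0],[0,0,0],0],
    [[0.034,-0.0138,0],[0,0,0],0],
    [[0.034,-0.0138,0],[0,0,0],0],
    [[0,0,0.025],[0,0,0],0],
    [[0,0,0.02],[0,0,0],0],
    [[0,0,0],[0,0,0],0],
    [[0,0,0],[0,0,0],0],
    [[0,0,0],[0,0,0],0]
  ]
}}

```text
time_s: 19.67
ee_pos: [0.5093, 0.1144, 0.1614]
orientation: [0.781, 0.624, -0.0, 0.0]
ft_force: [-0.3, 0.5, 0.0]
gripper_width: 0.359
finger_force: 29.9
```

```bash
python3 -c "
from jp import *
toplace((.032,-.023))"
```

```text
held cap tool [0.0002 0.0023 0.0579] r 0.0176 n 3574 world [0.5116 0.1141 0.1034] ext [-0.0151 -0.0139] [0.0167 0.0157]
shift tool to pocket [ 0.0007 -0.0035  0.    ] jar bottom above floor 0.0369
```

{"op": "carry_out", "data": {
  "moves": [
    [[0,-0.0015,0.01],[0,0,0],0],
    [[0,0,0.003],[0,0,0],0],
    [[0,0,0],[0,0,0],0],
    [[0,0,0.01],[0,0,0],0],
    [[0,0,0.008],[0,0,0],0],
    [[0,0,0.005],[0,0,0],0],
    [[0,0,0.001],[0,0,0],0],
    [[0,0,0],[0,0,0],0],
    [[0,0,0],[0,0,0],0]
  ]
}}

```text
time_s: 20.47
ee_pos: [0.5075, 0.1149, 0.1224]
orientation: [0.781, 0.624, -0.001, -0.0]
ft_force: [0.0, 0.1, 5.8]
gripper_width: 0.361
finger_force: 33.6
```

{"op": "carry_out", "data": {
  "moves": [
    [[0,0,0],[0,0,0],0.5],
    [[0,0,0],[0,0,0],0.55],
    [[0,0,0],[0,0,0],0.55],
    [[0,0,-0.025],[0,0,0],0.55],
    [[0,0,-0.025],[0,0,0],0.55],
    [[0,0,-0.02],[0,0,0],0.55],
    [[-0.036,0.0145,0],[0,0,0],0.6],
    [[-0.036,0.0145,0],[0,0,0],0.6],
    [[-0.036,0.0145,0],[0,0,0],0.6],
    [[-0.036,0.0145,0],[0,0,0],0.6],
    [[-0.036,0.0145,0],[0,0,0],0.6],
    [[-0.036,0.0145,0],[0,0,0],0.6]
  ]
}}

```text
time_s: 21.47
ee_pos: [0.5445, -0.1169, 0.1922]
orientation: [0.781, 0.624, -0.001, -0.001]
ft_force: [0.6, 0.3, -0.7]
gripper_width: 0.599
finger_force: 0.0
```

{"op": "carry_out", "data": {
  "moves": [
    [[-0.036,0.0145,0],[0,0,0],0.6],
    [[-0.036,0.0145,0],[0,0,0],0.6],
    [[-0.036,0.0145,0],[0,0,0],0.6],
    [[-0.036,0.0145,0],[0,0,0],0.6],
    [[-0.036,0.0145,0],[0,0,0],0.6],
    [[-0.036,0.0145,0],[0,0,0],0.6],
    [[-0.036,0.0145,0],[0,0,0],0.6],
    [[0,0,0],[0,0,0],0.6],
    [[0,0,0],[0,0,0],0.6],
    [[0,0,0],[0,0,0],0.6],
    [[0,0,0],[0,0,0],0.6]
  ]
}}

```text
time_s: 22.38
ee_pos: [0.5881, -0.3822, 0.1922]
orientation: [0.781, 0.625, -0.001, -0.001]
ft_force: [0.1, -0.1, 0.2]
gripper_width: 0.601
finger_force: 0.0
```

```bash
cat >> jp.py <<'E'
def held():
    s=status.observe();pic,P=cloud("wrist");Rm=R.from_quat(s["orientation"]).as_matrix()
    q=(P-s["ee_pos"])@Rm
    m=(pic.min(-1)>130)&(abs(q[...,0])<.03)&(abs(q[...,1])<.012)&(q[...,2]>.03)&(q[...,2]<.075)
    zt=np.percentile(q[m][:,2],20);m&=abs(q[...,2]-zt)<.004
    m=cv2.morphologyEx(m.astype(np.uint8),cv2.MORPH_OPEN,np.ones((5,5)))>0;a=q[m]
    x=(np.percentile(a[:,0],.3)+np.percentile(a[:,0],99.7))/2
    h=np.array([x,.0005,np.median(a[:,2])]);w=s["ee_pos"]+Rm@h
    print("held cap tool",h.round(4),"len x",np.ptp(a[:,0]).round(4),"world",w.round(4))
    return h,w,Rm
E
python3 -c "
from jp import *
nextjar()"
```

```text
ee [ 0.5881 -0.3822  0.1922] 22.3833
[0.4635, -0.3021, 0.0163, 0.0395] shift tool [ 0.0508 -0.139   0.1005]
[0.5879, -0.3851, 0.0161, 0.0395] shift tool [-0.0028  0.0006  0.1002]
[0.462, -0.3917, 0.0167, 0.0394] shift tool [-0.0369 -0.1207  0.1005]
top
[0.4642, -0.3001, 0.0158, 0.041] 86
block
[[0.0321 0.0701]] 0.0673
[[0.031  0.0243]] 0.0676
[[ 0.0313 -0.0218]] 0.0675
[[-0.032  -0.0215]] 0.0673
```

{"op": "carry_out", "data": {
  "moves": [
    [[-0.003,0.0005,0.033],[0,0,0],0.6],
    [[0,0,0.033],[0,0,0],0.6],
    [[0,0,0.032],[0,0,0],0.6],
    [[0,0,0],[0,0,0],0.6],
    [[0,0,0],[0,0,0],0.6],
    [[0,0,0],[0,0,0],0],
    [[0,0,0],[0,0,0],0],
    [[0,0,0],[0,0,0],0],
    [[0,0,0],[0,0,0],0],
    [[0,0,0],[0,0,0],0]
  ]
}}

```text
time_s: 23.32
ee_pos: [0.5887, -0.3866, 0.0975]
orientation: [0.781, 0.624, -0.0, 0.001]
ft_force: [-0.9, 2.1, 8.8]
gripper_width: 0.359
finger_force: 29.8
```

{"op": "carry_out", "data": {
  "moves": [
    [[0,0,-0.02],[0,0,0],0],
    [[0,0,-0.03],[0,0,0],0],
    [[0,0,-0.03],[0,0,0],0],
    [[0,0,-0.03],[0,0,0],0],
    [[0.0354,-0.0157,0],[0,0,0],0],
    [[0.0354,-0.0157,0],[0,0,0],0],
    [[0.0354,-0.0157,0],[0,0,0],0],
    [[0.0354,-0.0157,0],[0,0,0],0],
    [[0.0354,-0.0157,0],[0,0,0],0],
    [[0.0354,-0.0157,0],[0,0,0],0],
    [[0.0354,-0.0157,0],[0,0,0],0],
    [[0.0354,-0.0157,0],[0,0,0],0]
  ]
}}

```text
time_s: 24.32
ee_pos: [0.5273, -0.0807, 0.2061]
orientation: [0.781, 0.624, -0.0, 0.001]
ft_force: [0.1, 0.2, -1.2]
gripper_width: 0.359
finger_force: 30.0
```

{"op": "carry_out", "data": {
  "moves": [
    [[0.0354,-0.0157,0],[0,0,0],0],
    [[0.0354,-0.0157,0],[0,0,0],0],
    [[0.0354,-0.0157,0],[0,0,0],0],
    [[0.0354,-0.0157,0],[0,0,0],0],
    [[0,0,0.025],[0,0,0],0],
    [[0,0,0.02],[0,0,0],0],
    [[0,0,0],[0,0,0],0],
    [[0,0,0],[0,0,0],0],
    [[0,0,0],[0,0,0],0]
  ]
}}

```text
time_s: 25.07
ee_pos: [0.4983, 0.0694, 0.1613]
orientation: [0.781, 0.624, -0.0, 0.0]
ft_force: [0.1, -0.4, -1.6]
gripper_width: 0.359
finger_force: 30.0
```

```bash
python3 -c "
from jp import *
toplace((.032,-.069))"
```

```text
held cap tool [0.0014 0.0005 0.058 ] len x 0.0318 world [0.4991 0.0707 0.1033]
shift tool to pocket [-0.0002 -0.0009  0.    ] jar bottom above floor 0.0368
```

{"op": "carry_out", "data": {
  "moves": [
    [[0,-0.001,0.01],[0,0,0],0],
    [[0,0,0.003],[0,0,0],0],
    [[0,0,0],[0,0,0],0],
    [[0,0,0.01],[0,0,0],0],
    [[0,0,0.008],[0,0,0],0],
    [[0,0,0.005],[0,0,0],0],
    [[0,0,0.001],[0,0,0],0],
    [[0,0,0],[0,0,0],0],
    [[0,0,0],[0,0,0],0]
  ]
}}

```text
time_s: 25.87
ee_pos: [0.4964, 0.07, 0.1226]
orientation: [0.781, 0.624, -0.001, -0.001]
ft_force: [-8.4, 0.9, 13.4]
gripper_width: 0.357
finger_force: 33.7
```

{"op": "carry_out", "data": {
  "moves": [
    [[0,0,0],[0,0,0],0.5],
    [[0,0,0],[0,0,0],0.55],
    [[0,0,0],[0,0,0],0.55],
    [[0,0,-0.025],[0,0,0],0.55],
    [[0,0,-0.025],[0,0,0],0.55],
    [[0,0,-0.02],[0,0,0],0.55],
    [[-0.037,0.005,0],[0,0,0],0.6],
    [[-0.037,0.005,0],[0,0,0],0.6],
    [[-0.037,0.005,0],[0,0,0],0.6],
    [[-0.037,0.005,0],[0,0,0],0.6],
    [[-0.037,0.005,0],[0,0,0],0.6],
    [[-0.037,0.005,0],[0,0,0],0.6]
  ]
}}

```text
time_s: 26.87
ee_pos: [0.4766, -0.155, 0.1923]
orientation: [0.781, 0.624, -0.001, -0.0]
ft_force: [0.4, -0.4, 0.8]
gripper_width: 0.597
finger_force: 0.0
```

{"op": "carry_out", "data": {
  "moves": [
    [[-0.037,0.005,0],[0,0,0],0.6],
    [[-0.037,0.005,0],[0,0,0],0.6],
    [[-0.037,0.005,0],[0,0,0],0.6],
    [[-0.037,0.005,0],[0,0,0],0.6],
    [[0,0,0],[0,0,0],0.6],
    [[0,0,0],[0,0,0],0.6],
    [[0,0,0],[0,0,0],0.6],
    [[0,0,0],[0,0,0],0.6]
  ]
}}

```text
time_s: 27.53
ee_pos: [0.4642, -0.3011, 0.1924]
orientation: [0.781, 0.625, -0.001, -0.001]
ft_force: [-0.8, -0.2, -0.4]
gripper_width: 0.597
finger_force: 0.0
```

```bash
python3 -c "
from jp import *
nextjar()"
```

```text
ee [ 0.4642 -0.3011  0.1924] 27.5333
[0.4637, -0.3019, 0.016, 0.0396] shift tool [-8.000e-04 -1.000e-04  1.004e-01]
[0.4615, -0.3909, 0.0161, 0.0395] shift tool [-0.0881  0.0173  0.1004]
top
block
[[0.0321 0.0701]] 0.067
[[0.0347 0.0252]] 0.0669
[[ 0.0313 -0.0222]] 0.0671
[[ 0.0314 -0.0679]] 0.0674
[[-0.0314 -0.0214]] 0.067
```

{"op": "carry_out", "data": {
  "moves": [
    [[-0.001,0,0.033],[0,0,0],0.6],
    [[0,0,0.033],[0,0,0],0.6],
    [[0,0,0.032],[0,0,0],0.6],
    [[0,0,0],[0,0,0],0.6],
    [[0,0,0],[0,0,0],0.6],
    [[0,0,0],[0,0,0],0],
    [[0,0,0],[0,0,0],0],
    [[0,0,0],[0,0,0],0],
    [[0,0,0],[0,0,0],0],
    [[0,0,0],[0,0,0],0]
  ]
}}

```text
time_s: 28.47
ee_pos: [0.4646, -0.3034, 0.0973]
orientation: [0.781, 0.624, -0.0, 0.001]
ft_force: [-1.5, 2.3, 8.9]
gripper_width: 0.36
finger_force: 29.7
```

{"op": "carry_out", "data": {
  "moves": [
    [[0,0,-0.02],[0,0,0],0],
    [[0,0,-0.03],[0,0,0],0],
    [[0,0,-0.03],[0,0,0],0],
    [[0,0,-0.03],[0,0,0],0],
    [[0.037,-0.0113,0],[0,0,0],0],
    [[0.037,-0.0113,0],[0,0,0],0],
    [[0.037,-0.0113,0],[0,0,0],0],
    [[0.037,-0.0113,0],[0,0,0],0],
    [[0.037,-0.0113,0],[0,0,0],0],
    [[0.037,-0.0113,0],[0,0,0],0],
    [[0.037,-0.0113,0],[0,0,0],0]
  ]
}}

```text
time_s: 29.38
ee_pos: [0.4433, -0.0313, 0.2063]
orientation: [0.781, 0.624, -0.0, 0.001]
ft_force: [0.3, -0.3, -0.4]
gripper_width: 0.359
finger_force: 29.9
```

{"op": "carry_out", "data": {
  "moves": [
    [[0.037,-0.0113,0],[0,0,0],0],
    [[0.037,-0.0113,0],[0,0,0],0],
    [[0.037,-0.0113,0],[0,0,0],0],
    [[0,0,0.025],[0,0,0],0],
    [[0,0,0.02],[0,0,0],0],
    [[0,0,0],[0,0,0],0],
    [[0,0,0],[0,0,0],0],
    [[0,0,0],[0,0,0],0]
  ]
}}

```text
time_s: 30.05
ee_pos: [0.4356, 0.0825, 0.1614]
orientation: [0.781, 0.624, -0.0, 0.0]
ft_force: [0.3, -0.1, 0.5]
gripper_width: 0.356
finger_force: 29.9
```

```bash
python3 -c "
from jp import *
toplace((-.032,-.069))"
```

```text
held cap tool [0.0013 0.0005 0.0577] len x 0.0324 world [0.4363 0.0837 0.1037]
shift tool to pocket [ 0.001  -0.0008 -0.    ] jar bottom above floor 0.0372
```

{"op": "carry_out", "data": {
  "moves": [
    [[0.001,-0.001,0.01],[0,0,0],0],
    [[0,0,0.003],[0,0,0],0],
    [[0,0,0],[0,0,0],0],
    [[0,0,0.01],[0,0,0],0],
    [[0,0,0.008],[0,0,0],0],
    [[0,0,0.005],[0,0,0],0],
    [[0,0,0.001],[0,0,0],0],
    [[0,0,0],[0,0,0],0],
    [[0,0,0],[0,0,0],0]
  ]
}}

```text
time_s: 30.85
ee_pos: [0.4341, 0.084, 0.1226]
orientation: [0.781, 0.624, -0.001, -0.001]
ft_force: [-6.4, -0.2, 12.4]
gripper_width: 0.359
finger_force: 33.3
```

{"op": "carry_out", "data": {
  "moves": [
    [[0,0,0],[0,0,0],0.5],
    [[0,0,0],[0,0,0],0.55],
    [[0,0,0],[0,0,0],0.55],
    [[0,0,-0.025],[0,0,0],0.55],
    [[0,0,-0.025],[0,0,0],0.55],
    [[0,0,-0.02],[0,0,0],0.55],
    [[-0.035,0.01,0],[0,0,0],0.6],
    [[-0.035,0.01,0],[0,0,0],0.6],
    [[-0.035,0.01,0],[0,0,0],0.6],
    [[-0.035,0.01,0],[0,0,0],0.6],
    [[-0.035,0.01,0],[0,0,0],0.6],
    [[-0.035,0.01,0],[0,0,0],0.6]
  ]
}}

```text
time_s: 31.85
ee_pos: [0.4463, -0.1359, 0.1924]
orientation: [0.781, 0.624, -0.001, -0.0]
ft_force: [0.9, 0.2, -0.9]
gripper_width: 0.602
finger_force: 0.0
```

{"op": "carry_out", "data": {
  "moves": [
    [[-0.035,0.01,0],[0,0,0],0.6],
    [[-0.035,0.01,0],[0,0,0],0.6],
    [[-0.035,0.01,0],[0,0,0],0.6],
    [[-0.035,0.01,0],[0,0,0],0.6],
    [[-0.035,0.01,0],[0,0,0],0.6],
    [[-0.035,0.01,0],[0,0,0],0.6],
    [[-0.035,0.01,0],[0,0,0],0.6],
    [[0,0,0],[0,0,0],0.6],
    [[0,0,0],[0,0,0],0.6],
    [[0,0,0],[0,0,0],0.6],
    [[0,0,0],[0,0,0],0.6]
  ]
}}

```text
time_s: 32.77
ee_pos: [0.461, -0.3875, 0.1925]
orientation: [0.781, 0.625, -0.001, -0.001]
ft_force: [0.2, 0.3, 0.2]
gripper_width: 0.6
finger_force: 0.0
```

```bash
python3 -c "
from jp import *
nextjar()"
```

```text
ee [ 0.461  -0.3875  0.1925] 32.7667
[0.4615, -0.3911, 0.0161, 0.0395] shift tool [-0.0033  0.0015  0.1005]
[0.619, -0.5335, 0.0154, 0.04] shift tool [-0.1077  0.1864  0.1002]
[0.5279, -0.543, 0.0029, 0.0458] shift tool [-0.1369  0.0996  0.1004]
top
[0.4633, -0.3879, 0.0155, 0.0397] 58
block
[[0.0325 0.0711]] 0.0675
[[0.0348 0.025 ]] 0.0675
[[ 0.0315 -0.022 ]] 0.0675
[[ 0.0312 -0.0682]] 0.0676
[[-0.0318 -0.0213]] 0.0674
[[-0.0333 -0.068 ]] 0.0676
```

{"op": "carry_out", "data": {
  "moves": [
    [[-0.0033,0.0015,0.033],[0,0,0],0.6],
    [[0,0,0.033],[0,0,0],0.6],
    [[0,0,0.032],[0,0,0],0.6],
    [[0,0,0],[0,0,0],0.6],
    [[0,0,0],[0,0,0],0.6],
    [[0,0,0],[0,0,0],0],
    [[0,0,0],[0,0,0],0],
    [[0,0,0],[0,0,0],0],
    [[0,0,0],[0,0,0],0],
    [[0,0,0],[0,0,0],0]
  ]
}}

```text
time_s: 33.7
ee_pos: [0.4623, -0.3926, 0.0975]
orientation: [0.781, 0.624, -0.001, 0.001]
ft_force: [-1.6, 2.7, 9.1]
gripper_width: 0.361
finger_force: 29.7
```

{"op": "carry_out", "data": {
  "moves": [
    [[0,0,-0.02],[0,0,0],0],
    [[0,0,-0.03],[0,0,0],0],
    [[0,0,-0.03],[0,0,0],0],
    [[0,0,-0.03],[0,0,0],0],
    [[0.0367,-0.0087,0],[0,0,0],0],
    [[0.0367,-0.0087,0],[0,0,0],0],
    [[0.0367,-0.0087,0],[0,0,0],0],
    [[0.0367,-0.0087,0],[0,0,0],0],
    [[0.0367,-0.0087,0],[0,0,0],0],
    [[0.0367,-0.0087,0],[0,0,0],0],
    [[0.0367,-0.0087,0],[0,0,0],0],
    [[0.0367,-0.0087,0],[0,0,0],0]
  ]
}}

```text
time_s: 34.7
ee_pos: [0.4582, -0.0887, 0.2063]
orientation: [0.781, 0.624, -0.0, 0.001]
ft_force: [0.9, -1.0, -0.3]
gripper_width: 0.359
finger_force: 29.9
```

{"op": "carry_out", "data": {
  "moves": [
    [[0.0367,-0.0087,0],[0,0,0],0],
    [[0.0367,-0.0087,0],[0,0,0],0],
    [[0.0367,-0.0087,0],[0,0,0],0],
    [[0.0367,-0.0087,0],[0,0,0],0],
    [[0.0367,-0.0087,0],[0,0,0],0],
    [[0.0367,-0.0087,0],[0,0,0],0],
    [[0.0367,-0.0087,0],[0,0,0],0],
    [[0,0,0.025],[0,0,0],0],
    [[0,0,0.02],[0,0,0],0],
    [[0,0,0],[0,0,0],0],
    [[0,0,0],[0,0,0],0],
    [[0,0,0],[0,0,0],0]
  ]
}}

```text
time_s: 35.7
ee_pos: [0.4561, 0.1736, 0.1614]
orientation: [0.781, 0.624, 0.0, -0.0]
ft_force: [-0.7, 1.0, 1.2]
gripper_width: 0.358
finger_force: 29.9
```

```bash
python3 -c "
from jp import *
toplace((-.032,.023))
pic,P=cloud('top');save('t5.png',pic)"
```

```text
held cap tool [0.0013 0.0005 0.058 ] len x 0.032 world [0.4569 0.1747 0.1034]
shift tool to pocket [-0.0004 -0.0007  0.    ] jar bottom above floor 0.0369
```

View pics/t5.png

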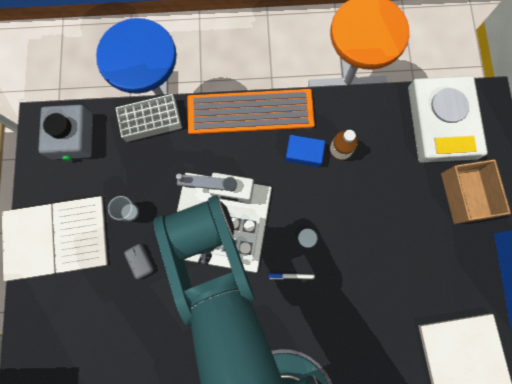

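The top view shows no loose jars left on the bench, and the boom is aside at (210,183). I'll lower the last one.

{"op": "carry_out", "data": {
  "moves": [
    [[0,-0.001,0.01],[0,0,0],0],
    [[0,0,0.003],[0,0,0],0],
    [[0,0,0],[0,0,0],0],
    [[0,0,0.01],[0,0,0],0],
    [[0,0,0.008],[0,0,0],0],
    [[0,0,0.005],[0,0,0],0],
    [[0,0,0.001],[0,0,0],0],
    [[0,0,0],[0,0,0],0],
    [[0,0,0],[0,0,0],0]
  ]
}}

```text
time_s: 36.55
ee_pos: [0.4544, 0.174, 0.1227]
orientation: [0.781, 0.624, -0.001, -0.001]
ft_force: [-6.8, -1.0, 13.2]
gripper_width: 0.361
finger_force: 33.6
```

{"op": "carry_out", "data": {
  "moves": [
    [[0,0,0],[0,0,0],0.5],
    [[0,0,0],[0,0,0],0.55],
    [[0,0,0],[0,0,0],0.55],
    [[0,0,-0.025],[0,0,0],0.55],
    [[0,0,-0.035],[0,0,0],0.55],
    [[0,0,-0.035],[0,0,0],0.55],
    [[0,0.01,-0.035],[0,0,0],0.55],
    [[0,0.02,-0.035],[0,0,0],0.55],
    [[0,0.02,-0.035],[0,0,0],0.55],
    [[0,0,0],[0,0,0],0.55],
    [[0,0,0],[0,0,0],0.55],
    [[0,0,0],[0,0,0],0.55]
  ]
}}

```text
time_s: 37.55
ee_pos: [0.5036, 0.163, 0.3213]
orientation: [0.781, 0.624, -0.002, -0.001]
ft_force: [-0.1, -0.1, -0.4]
gripper_width: 0.55
finger_force: 0.0
```

Run:
```python
from jp import *
from lk import lock,knob
s=status.observe();print(s["ee_pos"],s["time_s"])
pic,P=lock();knob(P);save("w7.png",pic)
for c in caps(P,pic,.052,.09,(.35,.62,0,.26)):
    if .012<c[0][2]<.02: print(loc(V,np.array([c[0][:2]])).round(4),c[0])
# boom approach to knob then arc home
L=lambda t:np.r_[world(V,.13-.135*np.cos(t),.135*np.sin(t)),.204]
e=plan([(np.r_[L(1.49)[:2],.27],YAW,.5,1),(L(1.49),YAW,.5,2)])
e2=plan([(L(t),YAW,0,1) for t in np.linspace(1.49,0,13)[1:]],start=e)
```

```text
[0.50360231 0.16295591 0.32128762] 37.55
wrist lock grip 447 [-0.0115  0.1114] [0.0011 0.1368] mid [-0.0052  0.1241] z 0.0708
knob 717 [0.1114 0.1259] [0.1273 0.1414] mid [0.1193 0.1336] [0.6283 0.2495] boom 1.491
[[0.0319 0.0689]] [0.5286, 0.2051, 0.0161, 0.0666]
[[0.0344 0.0239]] [0.521, 0.1607, 0.016, 0.0666]
[[-0.033  0.023]] [0.4551, 0.1747, 0.016, 0.0666]
[[-0.0322 -0.0224]] [0.4458, 0.1303, 0.0161, 0.0665]
[[ 0.0306 -0.0228]] [0.507, 0.116, 0.016, 0.0665]
[[-0.0329 -0.0686]] [0.4349, 0.0854, 0.0161, 0.0664]
[[ 0.0313 -0.0686]] [0.4975, 0.0712, 0.0161, 0.0664]
--
[[.022,.021,.01],[-.004,.002,.0],.5],[[.023,.02,.01],[.0,.0,.0],.5],[[.022,.021,.01],[.0,.0,.0],.5],[[.023,.02,.01],[.0,.0,.0],.5],[[.0222,.0207,.0108],[.0,.0,.0],.5],[[.0,.0,.033],[.0,.0,.0],.5],[[.0,-.0001,.033],[.0,.0,.0],.5],
end [0.6281 0.2499 0.204 ] 1.349 7
--
[[-.0024,-.0165,.0],[.0,.0,.001],0],[[-.0044,-.0162,.0],[.0,.0,.0],0],[[-.0064,-.0155,.0],[.0,.0,.0],0],[[-.0082,-.0146,.0],[.0,.0,.0],0],[[-.01,-.0134,.0],[.0,.0,.0],0],[[-.0116,-.0121,.0],[.0,.0,.0],0],[[-.013,-.0106,.0],[.0,.0,.0],0],[[-.0142,-.0089,.0],[.0,.0,.0],0],[[-.0152,-.007,.0],[.0,.0,.0],0],[[-.0159,-.0052,.0],[.0,.0,.0],0],[[-.0165,-.0031,.0],[.0,.0,.0],0],[[-.0167,-.001,-.0001],[.0,.0,.0],0],

end [0.4773 0.1461 0.204 ] 1.348 12
```

View pics/w7.png

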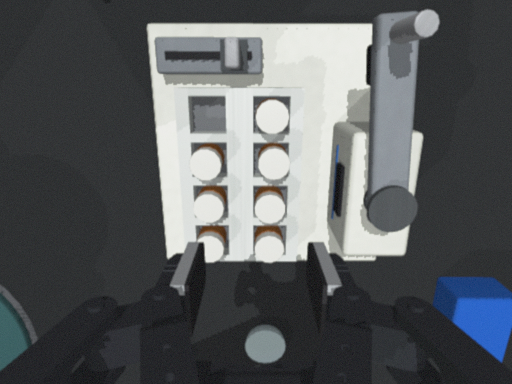

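All seven jars stand in pockets (cap tops at 66.5 mm) with the lock open, and only the near-left pocket is empty. Now I'll swing the boom home.

{"op": "carry_out", "data": {
  "moves": [
    [[0.022,0.021,0.01],[0,0,0],0.5],
    [[0.023,0.02,0.01],[0,0,0],0.5],
    [[0.022,0.021,0.01],[0,0,0],0.5],
    [[0.023,0.02,0.01],[0,0,0],0.5],
    [[0.022,0.0205,0.01],[0,0,0],0.5],
    [[0,0,0],[0,0,0],0.5],
    [[0,0,0],[0,0,0],0.5],
    [[0,0,0.033],[0,0,0],0.5],
    [[0,0,0.033],[0,0,0],0.5],
    [[0,0,0],[0,0,0],0.5],
    [[0,0,0],[0,0,0],0.5]
  ],
  "squeeze": 25
}}

```text
time_s: 38.52
ee_pos: [0.6269, 0.2491, 0.2054]
orientation: [0.781, 0.624, -0.002, -0.001]
ft_force: [-0.2, -0.4, 0.0]
gripper_width: 0.505
finger_force: 0.0
```

{"op": "carry_out", "data": {
  "moves": [
    [[0,0,0],[0,0,0],0],
    [[0,0,0],[0,0,0],0],
    [[0,0,0],[0,0,0],0],
    [[0,0,0],[0,0,0],0],
    [[0,0,0],[0,0,0],0],
    [[0,0,0],[0,0,0],0]
  ]
}}

```text
time_s: 39.02
ee_pos: [0.6286, 0.2497, 0.2089]
orientation: [0.781, 0.624, 0.001, 0.0]
ft_force: [-0.4, -1.2, 7.4]
gripper_width: 0.177
finger_force: 25.5
```

{"op": "carry_out", "data": {
  "moves": [
    [[-0.0025,-0.0165,0],[0,0,0],0],
    [[-0.0045,-0.016,0],[0,0,0],0],
    [[-0.0065,-0.0155,0],[0,0,0],0],
    [[-0.008,-0.0145,0],[0,0,0],0],
    [[-0.01,-0.0135,0],[0,0,0],0],
    [[-0.0115,-0.012,0],[0,0,0],0],
    [[-0.013,-0.0105,0],[0,0,0],0],
    [[-0.014,-0.009,0],[0,0,0],0],
    [[-0.015,-0.007,0],[0,0,0],0],
    [[-0.016,-0.005,0],[0,0,0],0],
    [[-0.0165,-0.003,0],[0,0,0],0],
    [[-0.016,-0.001,0],[0,0,0],0]
  ]
}}

```text
time_s: 40.02
ee_pos: [0.4772, 0.1467, 0.2083]
orientation: [0.781, 0.625, -0.0, -0.001]
ft_force: [-8.3, 4.1, 7.1]
gripper_width: 0.173
finger_force: 26.0
```

{"op": "carry_out", "data": {
  "moves": [
    [[0,0,0],[0,0,0],0],
    [[0,0,0],[0,0,0],0],
    [[0,0,0],[0,0,0],0]
  ]
}}

```text
time_s: 40.27
ee_pos: [0.4774, 0.1468, 0.2083]
orientation: [0.781, 0.624, -0.001, -0.001]
ft_force: [-16.8, 3.8, 9.3]
gripper_width: 0.175
finger_force: 26.6
```

{"op": "carry_out", "data": {
  "moves": [
    [[0,0,0],[0,0,0],0.5],
    [[0,0,0],[0,0,0],0.5],
    [[0,0,0],[0,0,0],0.5],
    [[0,0,-0.03],[0,0,0],0.5],
    [[0,0,-0.03],[0,0,0],0.5],
    [[0.031,0,0],[0,0,0],0.5],
    [[0.031,0,0],[0,0,0],0.5],
    [[0.031,0,0],[0,0,0],0.5],
    [[0.031,0,0],[0,0,0],0.5],
    [[0,0,0],[0,0,0],0.5],
    [[0,0,0],[0,0,0],0.5],
    [[0,0,0],[0,0,0],0.5]
  ]
}}

```text
time_s: 41.27
ee_pos: [0.5056, 0.2674, 0.2662]
orientation: [0.781, 0.625, -0.001, -0.0]
ft_force: [-0.7, 0.8, 0.2]
gripper_width: 0.498
finger_force: 0.0
```

Run:
```python
from jp import *
from lk import lock,knob
s=status.observe();print(s["ee_pos"],s["time_s"])
pic,P=lock()
pic,P=cloud("top");knob(P)
plan([(np.r_[world(V,-.005,.1245),.128],YAW,.5,4)])
```

```text
[0.50560242 0.26742686 0.26624572] 41.2667
wrist lock grip 473 [-0.0114  0.1119] [0.0011 0.1376] mid [-0.0051  0.1247] z 0.0706
knob 32 [-0.0115 -0.0023] [0.0022 0.0127] mid [-0.0046  0.0052] [0.479  0.1517] boom 0.039
--
[[.0,.0,.035],[-.002,.001,.0],.5],[[.0,.0,.035],[.0,.0,.0],.5],[[.0,.0,.034],[.0,.0,.0],.5],[[.0005,-.0009,.0345],[.0,.0,.0],.5],
end [0.5048 0.2675 0.128 ] 1.348 4
```

{"op": "carry_out", "data": {
  "moves": [
    [[0,-0.001,0.035],[0,0,0],0.5],
    [[0,0,0.035],[0,0,0],0.5],
    [[0,0,0.034],[0,0,0],0.5],
    [[0,0,0.034],[0,0,0],0.5],
    [[0,0,0],[0,0,0],0.5],
    [[0,0,0],[0,0,0],0.5],
    [[0,0,0],[0,0,0],0],
    [[0,0,0],[0,0,0],0],
    [[0,0,0],[0,0,0],0],
    [[0,0,0],[0,0,0],0],
    [[0,0,0],[0,0,0],0],
    [[0,0,0],[0,0,0],0]
  ]
}}

```text
time_s: 42.37
ee_pos: [0.5049, 0.2681, 0.131]
orientation: [0.781, 0.624, 0.0, -0.0]
ft_force: [-6.5, -1.2, 10.7]
gripper_width: 0.142
finger_force: 27.4
```

{"op": "carry_out", "data": {
  "moves": [
    [[0,-0.009,0],[0,0,0],0],
    [[0,-0.009,0],[0,0,0],0],
    [[0,-0.009,0],[0,0,0],0],
    [[0,-0.009,0],[0,0,0],0],
    [[0,-0.008,0],[0,0,0],0],
    [[0,-0.004,0],[0,0,0],0],
    [[0,-0.002,0],[0,0,0],0],
    [[0,-0.001,0],[0,0,0],0],
    [[0,0,0],[0,0,0],0],
    [[0,0,0],[0,0,0],0],
    [[0,0,0],[0,0,0],0]
  ]
}}

```text
time_s: 43.28
ee_pos: [0.4558, 0.2793, 0.1311]
orientation: [0.781, 0.624, 0.001, 0.0]
ft_force: [2.3, -1.1, 6.6]
gripper_width: 0.141
finger_force: 27.1
```

Run:
```python
from jp import *
s=status.observe();print(s["ee_pos"],s["ft_force"],loc(V,s["ee_pos"][None]))
```

```text
[0.45576097 0.27926379 0.13108201] [ 2.2813959  -1.10272462  6.61014205] [[-0.05550266  0.12508094]]
```

{"op": "carry_out", "data": {
  "moves": [
    [[0,-0.001,0],[0,0,0],0],
    [[0,-0.001,0],[0,0,0],0],
    [[0,0,0],[0,0,0],0],
    [[0,0,0],[0,0,0],0]
  ]
}}

```text
time_s: 43.62
ee_pos: [0.4551, 0.2794, 0.1312]
orientation: [0.781, 0.624, 0.002, 0.001]
ft_force: [17.4, -4.5, -0.5]
gripper_width: 0.144
finger_force: 26.4
```

At the stop. I'll release, rise and check.

{"op": "carry_out", "data": {
  "moves": [
    [[0,0,0],[0,0,0],0.5],
    [[0,0,0],[0,0,0],0.5],
    [[0,0,0],[0,0,0],0.5],
    [[0,0,-0.03],[0,0,0],0.5],
    [[0,0,-0.035],[0,0,0],0.5],
    [[-0.01,0.005,-0.035],[0,0,0],0.5],
    [[-0.03,0.01,-0.035],[0,0,0],0.5],
    [[-0.03,0.01,-0.035],[0,0,0],0.5],
    [[-0.01,0.01,-0.03],[0,0,0],0.5],
    [[0,0,0],[0,0,0],0.5],
    [[0,0,0],[0,0,0],0.5],
    [[0,0,0],[0,0,0],0.5]
  ]
}}

```text
time_s: 44.62
ee_pos: [0.4687, 0.2012, 0.3198]
orientation: [0.781, 0.624, -0.001, -0.001]
ft_force: [-0.3, 0.8, -0.5]
gripper_width: 0.502
finger_force: 0.0
```

Run:
```python
from jp import *
from lk import lock,knob
s=status.observe();print(s["ee_pos"],s["time_s"])
pic,P=lock();knob(P);save("w8.png",pic)
for c in caps(P,pic,.052,.09,(.35,.62,0,.26)):
    if .005<c[0][2]<.02: print(loc(V,np.array([c[0][:2]])).round(4),c[0])
```

```text
[0.46867994 0.20121195 0.31977623] 44.6167
wrist lock grip 378 [-0.06    0.1117] [-0.0488  0.1368] mid [-0.0544  0.1243] z 0.0708
knob 406 [-0.0131 -0.0031] [0.0024 0.0128] mid [-0.0053  0.0049] [0.4783 0.1515] boom 0.036
[[0.0318 0.0692]] [0.5285, 0.2055, 0.016, 0.0665]
[[0.1141 0.059 ]] [0.6065, 0.1773, 0.0138, 0.072]
[[-0.0334  0.0231]] [0.4547, 0.1749, 0.016, 0.0665]
[[0.0343 0.0241]] [0.521, 0.1609, 0.0158, 0.0664]
[[-0.0319 -0.0224]] [0.4461, 0.1302, 0.0161, 0.0665]
[[-0.0332 -0.0683]] [0.4347, 0.0857, 0.0159, 0.0665]
[[ 0.0233 -0.07  ]] [0.4894, 0.0716, 0.0126, 0.0666]
```

View pics/w8.png

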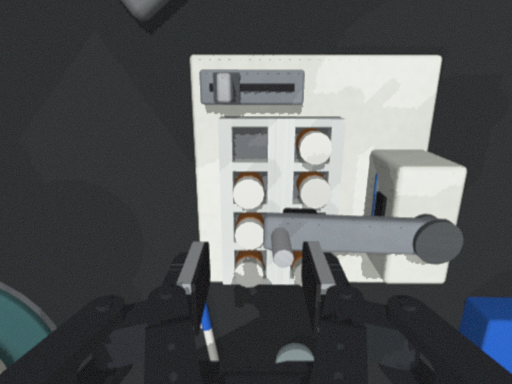

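The lock grip at (226,88) is at the locked end (−54.4 mm), the boom is home (0.04 rad), and the jars are seated.

```bash
python3 -c "
from bench import manip
print(manip.job_done())"
```

```text
the job is handed in; nothing more can be done
None
```

I finished the sequence and handed the job in at 45 s of robot time (no verdict came back): all five loose jars stand in pockets, the arm is home to about 0.04 rad, and the lock is back at its locked end.

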